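Tested relays back into the panel

TASK

The four plug-in relays standing in the grey carrier have passed their test: move the whole row back onto the mounting plate, each relay into the one rail socket whose recess has its shape and size. Lower each one in rather than dropping it, and leave all four upright, fully down on the floors of their sockets and let go.

Things in the scene. Friction and masses are not known exactly. Their poses are not given: they have to be found in the camera images.
- relay_cube: Loose plug-in relay, at first upright in some bay of the carrier. Origin: centre of its underside; z up. Square clear cover 36 x 36 mm, copper coil showing, on a round black plug 30 mm across and 18 mm tall; 58 mm high in all.
- relay_small: Loose plug-in relay, at first upright in some bay of the carrier. Origin: centre of its underside; z up. The smallest: 22 mm (x) by 28 mm (y), 42 mm high, clear cover, coil showing, small metal tab on top.
- relay_slim: Loose plug-in relay, at first upright in some bay of the carrier. Origin: centre of its underside; z up. Slim white block 14 mm (x) by 38 mm (y), 46 mm high.
- relay_timer: Loose plug-in relay, at first upright in some bay of the carrier. Origin: centre of its underside; z up. Timer: large grey block 30 mm (x) by 44 mm (y), 48 mm high, with a round dial 3 mm proud on top.
- socket_round: Light grey relay socket, slick plastic, on the plate's rail, 52 (its x, along the row) x 84 (y) x 25 mm high, fixed. Origin: centre of underside, z up. Black floor 10 mm above it; guide walls up to 25 mm, upright to 13.5 mm, then flaring out 7.5 mm a side. Round recess, 34 mm across at the floor, 49 mm at the mouth: for the cube relay's round plug, at any turn.
- socket_small: Light grey relay socket, slick plastic, on the plate's rail, 52 (its x, along the row) x 84 (y) x 25 mm high, fixed. Origin: centre of underside, z up. Black floor 10 mm above it; guide walls up to 25 mm, upright to 13.5 mm, then flaring out 7.5 mm a side. Recess 26 (x) x 32 mm (y) at the floor: for the small relay, either way round.
- socket_slim: Light grey relay socket, slick plastic, on the plate's rail, 52 (its x, along the row) x 84 (y) x 25 mm high, fixed. Origin: centre of underside, z up. Black floor 10 mm above it; guide walls up to 25 mm, upright to 13.5 mm, then flaring out 7.5 mm a side. Recess 18 (x) x 42 mm (y) at the floor: for the slim relay, either way round.
- socket_large: Light grey relay socket, slick plastic, on the plate's rail, 52 (its x, along the row) x 84 (y) x 25 mm high, fixed. Origin: centre of underside, z up. Black floor 10 mm above it; guide walls up to 25 mm, upright to 13.5 mm, then flaring out 7.5 mm a side. Recess 34 (x) x 48 mm (y) at the floor: for the timer relay, either way round.
- panel: Flat metal mounting plate 260 (x) x 140 (y) mm on the bench, fixed. Origin: centre of underside. The four sockets stand in a row on its rail, along its x at y = +20 mm, 54 mm apart; their floors are 20.5 mm and their guide tops 35.5 mm above the bench. A slotted wiring duct lies at y = -33 to -60 mm, its top 33 mm above the bench.
- carrier: Low grey carrier 232 (x) x 84 (y) mm, fixed. Origin: centre of underside. Four equal bays in a row along its x, 54 mm apart; bay floors 12.8 mm, rims 18 mm above the bench. The relays stand in them roughly square with it, up to 5 mm off centre.
Things that resemble listed ones, but are neither listed nor needed, are in the scene too. Leave any blue look-alike of the relay_slim alone.

How it is judged:
At the end, for the whole second after the job is handed in: Each relay is in its own socket (origin within 8 mm sideways of the socket's origin), down on the floor (its underside no more than 2.5 mm above the seat), within 0.1 rad of upright, at rest (horizontal distance between relay_cube and socket_round below 0.008 m and z of relay_cube in the frame of socket_round between 0.008 and 0.0125 m and angle between each of relay_cube, relay_small, relay_slim, relay_timer's own z axis and vertical below 0.1 rad and linear speed of each of relay_cube, relay_small, relay_slim, relay_timer below 0.02 m/s and horizontal distance between relay_small and socket_small below 0.008 m and z of relay_small in the frame of socket_small between 0.008 and 0.0125 m and horizontal distance between relay_slim and socket_slim below 0.008 m and z of relay_slim in the frame of socket_slim between 0.008 and 0.0125 m and horizontal distance between relay_timer and socket_large below 0.008 m and z of relay_timer in the frame of socket_large between 0.008 and 0.0125 m); the robot touches nothing.
It fails at once if a relay is let fall: it drops freely by more than about 30 mm ((linear speed of relay_cube above 0.78 m/s and contact force between relay_cube and the fingers below 0.05 N) or (linear speed of relay_small above 0.78 m/s and contact force between relay_small and the fingers below 0.05 N) or (linear speed of relay_slim above 0.78 m/s and contact force between relay_slim and the fingers below 0.05 N) or (linear speed of relay_timer above 0.78 m/s and contact force between relay_timer and the fingers below 0.05 N)).
It also fails if it takes over 96 s, if anything falls off the work surface, if the arm or the gripper's body presses on something with over 40 N, if the wrist force passes 120 N, or if a joint passes its speed limit or range.

ROBOT

A 7-joint arm with a two-finger parallel gripper is mounted at the origin on a cart in front of the work surface, level with it; the furniture and walls round the work are solid. World frame = base frame: x ahead of the robot, y to its left, z up, the work surface at z = 0. Lengths are in m, angles in rad, forces in N, time in s.
With the tool pointing down it reaches from about 0.4 to 0.85 m from the base axis. Payload 4.5 kg.
Tool frame: the origin (TCP) lies midway between the tips of the shut fingers; the grasp point (between the pads) lies 19 mm behind it (r.hold_point_z is the distance from the TCP to the grasp point, in m); z points along the fingers, y is the direction in which the jaws open and shut (so a half turn about z gives the same grasp; the last joint's range is limited). The gripper opens to 88 mm and grips with 3 to 60 N. Pads are 18 mm wide; open, the fingers measure 123 mm over their backs; the gripper's body (75 mm by 187 mm) begins 45 mm behind the grasp point.
Start: joints at [-1.127, 0.689, -0.195, 1.565, 0.157, 0.902, -0.215], TCP at [0.249, 0.573, 0.239] pointing down, gripper open.
Joint ranges: [-3.01, 3.01], [-0.46, 2.08], [-1.47, 1.51], [0.13, 2.56], [-1, 4.14], [0.04, 2.09], [-2.66, 2.66]. Speed limits (rad/s): [2.57, 2.57, 3.14, 3.14, 3.14, 3.14, 3.14].

INTERFACE

Orientations are given as a unit quaternion [x, y, z, w].
In Python, from plant import r gives the robot as it stands. The module is installed in compiled form; this text tells all that it offers.
- The arm moves only by the tool move_arm, never from a script. Its arguments are lists of equal length, an entry for each row: "turn": the turn, a rotation vector about the tool's x, y, z in units of 2 pi rad (1.0 is 2 pi rad), a list of three; "dp": the shift along the tool's x, y, z in units of 2.5 cm (1.0 is 2.5 cm), a list of three; "jaw": the closure, from -1 (fully open) to 1 (shut), so that 0 is half open. In form: {"turn": [[wx, wy, wz], ...], "dp": [[x, y, z], ...], "jaw": [jaw, ...]}. A call has 1 to 10 rows; each row shifts and turns the commanded pose from where the row before left it, along the tool's axes as they then stand; what a row does not reach is not made up. A row lasts 1/12 s, in which the tool goes at most 41.7 mm and 7.16 degrees, less where a joint would pass 70% of its speed; a pose out of reach is approached as far as the arm can. A call with a number of a shift or a turn outside -1 to 1 is refused whole. A call with a gripper value outside its range is refused whole. The fingers move at their own pace and stop on an object; "newtons" is the grip in N (left out, the last holds). Time passes only in rows, so rows that do not move let the fingers close. It gives the time, the measured TCP pose, the force and the opening at its end, in the units of the state.
- r.get_state(): the state, without advancing time (a new reading comes with each control period).
- r.snapshot(name): name is "scene" or "side" or "wrist"; returns a dict with "frame" (420x560x3 uint8, blue, green, red), "mtx" (3x3 intrinsics, pixels), "origin" and "orientation" of the camera in the world; the wrist camera has in their place "tool_from_camera" (4x4, takes a point from camera to tool coordinates, whose origin is the TCP and whose axes are the flange's). Camera axes: x right, y up, looking along -z (the intrinsics and any distortion apply to the point x, -y, -z); pixel columns grow to the right and rows downward; lengths in m; the calibration is good to about 2 mm. A picture is of the moment at which its call begins: read the wrist's pose just before it. There is no depth.
- r.finish_job(): hands the job in, once; it reports no verdict.
The state is a dict: "clock": time; "q": joint angles; "qd": joint speeds; "joint_torque": joint torques, N m; "tool_pos": TCP position; "eef_rot": TCP orientation; "contact_force": force on the tool from outside, world axes, zero at the start; "moment": the same for the moment, N m; "opening": opening from 0.0 (shut) to 1.0 (fully open).
Only numpy, scipy, OpenCV 4.12 (cv2) and the standard library are available. Lean on these libraries where they do the work, as an engineer would, in place of code of your own. Each camera call takes 0.05 s, during which the arm holds its last target.

## Working session

There is one attempt and no reset: what is moved stays moved. The work goes in short steps, Python scripts to look and compute and a tool call to move; the robot and the scene stay as the last step left them, time stands still between calls to the robot, and variables do not carry over. Pictures are saved under pics/ and viewed, and the job is handed in when it is done.

Besides the shell and the picture viewer there is one more tool, called by a JSON object that holds its "fn" and its "kwargs". move_arm: Moves the arm, as the interface text tells. Shifts and turns lie within -1 to 1; 1 stands for 2.5 cm of shift or 2 pi rad of turn. Its arguments: {"type":"object","properties":{"turn":{"type":"array","items":{"type":"array","items":{"type":"number","minimum":-1,"maximum":1}}},"dp":{"type":"array","items":{"type":"array","items":{"type":"number","minimum":-1,"maximum":1}}},"jaw":{"type":"array","items":{"type":"number"}},"newtons":{"type":"number"}},"required":["turn","dp","jaw"]}

```bash
mkdir -p pics; ls
cat > h.py <<'E'
import numpy as np, cv2
from scipy.spatial.transform import Rotation as R
from plant import r
def snap(name,out=None):
    st=r.get_state(); s=r.snapshot(name); f=s["frame"]
    if out: cv2.imwrite("pics/"+out,f)
    K=np.array(s["mtx"])
    if "tool_from_camera" in s:
        T=np.eye(4);T[:3,:3]=R.from_quat(st["eef_rot"]).as_matrix();T[:3,3]=st["tool_pos"]
        C=T@np.array(s["tool_from_camera"])
    else:
        C=np.eye(4);o=np.array(s["orientation"]);C[:3,:3]=R.from_quat(o).as_matrix() if o.size==4 else o;C[:3,3]=s["origin"]
    return f,K,C,s
def ray(K,C,u,v):
    d=np.linalg.inv(K)@np.array([u,v,1.0]);d=np.array([d[0],-d[1],-d[2]])
    return C[:3,3],C[:3,:3]@d
def onz(K,C,u,v,z):
    o,d=ray(K,C,u,v);return o+d*(z-o[2])/d[2]
def proj(K,C,P):
    p=C[:3,:3].T@(np.array(P)-C[:3,3]);p=K@np.array([p[0],-p[1],-p[2]]);return p[:2]/p[2]
E
python3 - <<'E'
from h import *
st=r.get_state();print({k:np.round(v,3) for k,v in st.items()}, r.hold_point_z)
for n in ["scene","side","wrist"]:
    f,K,C,s=snap(n,n+"0.png");print(n,s.keys(),K.round(1).tolist());print(C.round(3))
E
```

```text
pics
{'clock': np.float64(0.0), 'q': array([-1.127,  0.69 , -0.195,  1.566,  0.157,  0.903, -0.215]), 'qd': array([-0.001,  0.   , -0.   , -0.   ,  0.001,  0.001,  0.   ]), 'joint_torque': array([ 0.0000e+00, -5.2755e+01, -1.2670e+00, -1.5343e+01, -5.3000e-02,
        6.0000e-03,  0.0000e+00]), 'tool_pos': array([0.249, 0.573, 0.238]), 'eef_rot': array([ 0.203,  0.979, -0.001, -0.   ]), 'contact_force': array([-0.412, -0.434, -0.123]), 'moment': array([-0.062, -0.009, -0.031]), 'opening': np.float64(0.999)} 0.0187
scene dict_keys(['frame', 'mtx', 'origin', 'orientation']) [[415.2, 0.0, 279.2], [0.0, 415.2, 214.2], [0.0, 0.0, 1.0]]
[[ 0.712  0.307 -0.631 -0.027]
 [-0.702  0.284 -0.653 -0.533]
 [-0.021  0.908  0.418  0.393]
 [ 0.     0.     0.     1.   ]]
side dict_keys(['frame', 'mtx', 'origin', 'orientation']) [[412.0, 0.0, 279.1], [0.0, 412.0, 218.3], [0.0, 0.0, 1.0]]
[[-0.81  -0.512  0.286  0.739]
 [ 0.586 -0.715  0.381  0.352]
 [ 0.009  0.477  0.879  0.791]
 [ 0.     0.     0.     1.   ]]
wrist dict_keys(['frame', 'mtx', 'tool_from_camera']) [[300.1, 0.0, 277.0], [0.0, 300.1, 214.8], [0.0, 0.0, 1.0]]
[[ 0.398 -0.883 -0.25   0.185]
 [ 0.917  0.383  0.11   0.6  ]
 [-0.001 -0.273  0.962  0.385]
 [ 0.     0.     0.     1.   ]]
```

View pics/scene0.png

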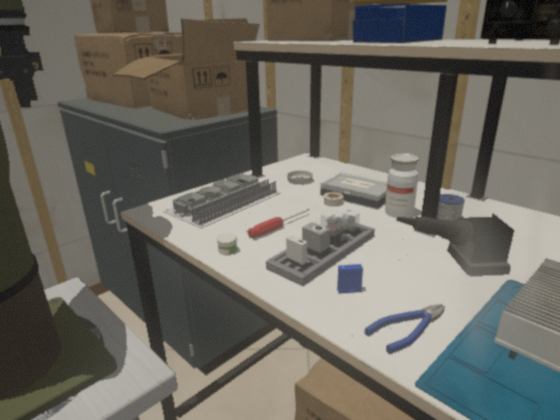

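View pics/side0.png

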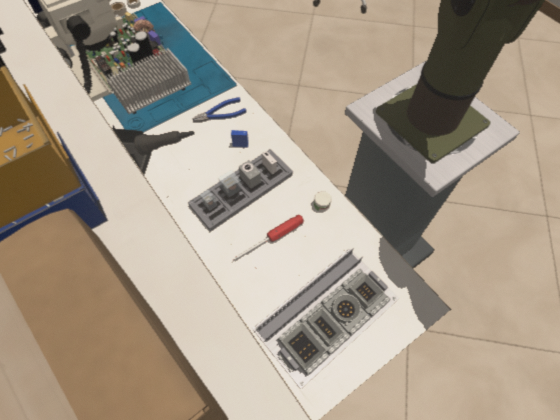

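View pics/wrist0.png

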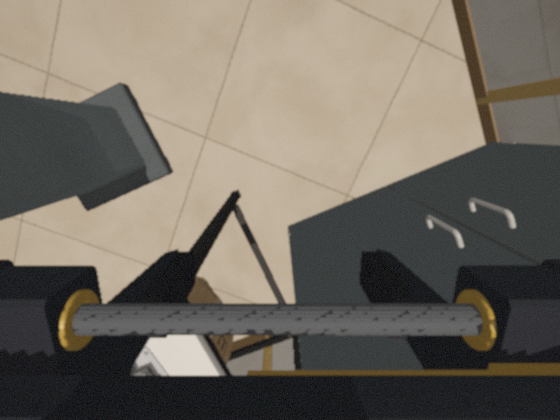

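Run:
```python
import cv2
f=cv2.imread("pics/side0.png")
cv2.imwrite("pics/c1.png",cv2.resize(f[120:240,170:310],None,fx=5,fy=5,interpolation=cv2.INTER_CUBIC))
cv2.imwrite("pics/c2.png",cv2.resize(f[240:390,245:405],None,fx=4,fy=4,interpolation=cv2.INTER_CUBIC))
f=cv2.imread("pics/scene0.png")
cv2.imwrite("pics/c3.png",cv2.resize(f[160:300,160:400],None,fx=3.3,fy=3.3,interpolation=cv2.INTER_CUBIC))
```

```text
(no output)
```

View pics/c1.png

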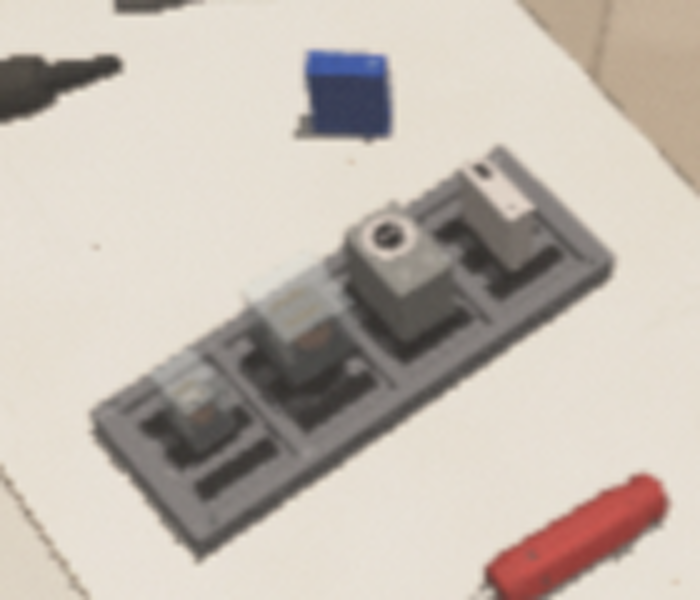

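View pics/c2.png

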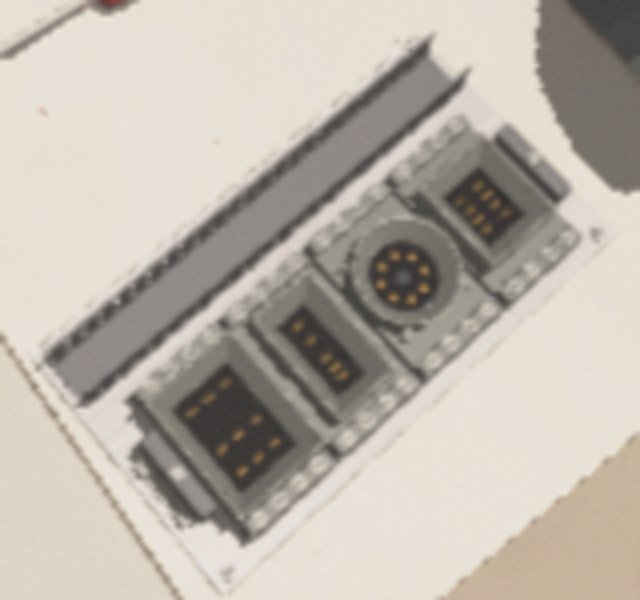

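View pics/c3.png

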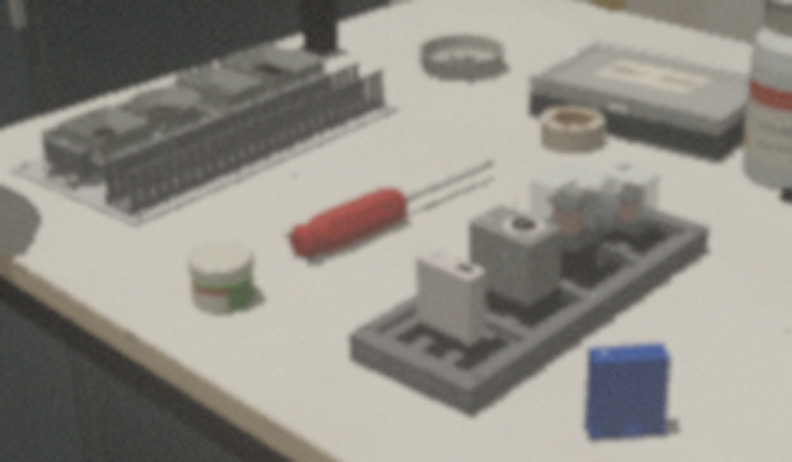

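Run:
```python
from h import *
f,K,C,s=snap("side")
f2,K2,C2,s2=snap("scene")
P=lambda x,y:(x/5+170,y/5+120)
Q=lambda x,y:(x/4+245,y/4+240)
for n,p in dict(L=(95,412),B=(195,545),Rr=(612,262),T=(500,148)).items(): print("carrier",n,onz(K,C,*P(*p),.018).round(4))
for n,p in dict(large=(237,428),slim=(322,348),rnd=(403,277),small=(488,208)).items(): print(n,onz(K,C,*Q(*p),.0205).round(4))
for n,p,z in [("slimtop",(500,190),.0588),("timer top",(398,248),.061),("dial",(388,236),.064),("cubetop",(302,300),.0708),("smalltop",(190,378),.055)]: print(n,onz(K,C,*P(*p),z).round(4))
for n,p in [("plateR",(610,235)),("plateB",(225,592)),("ductL",(45,362))]: print(n,onz(K,C,*Q(*p),.003).round(4))
# scene: slim top
print("scene slimtop",onz(K2,C2,160+452/3.3,160+262/3.3,.0588).round(4))
print("scene timer dial",onz(K2,C2,160+523/3.3,160+224/3.3,.064).round(4))
print("table edge", onz(K2,C2,150,240,0),onz(K2,C2,300,330,0))
```

```text
carrier L [ 0.6239 -0.1291  0.018 ]
carrier B [ 0.6224 -0.0482  0.018 ]
carrier Rr [ 0.3934 -0.0617  0.018 ]
carrier T [ 0.3974 -0.1442  0.018 ]
large [0.6073 0.2607 0.0205]
slim [0.553  0.2551 0.0205]
rnd [0.5005 0.2514 0.0205]
small [0.4448 0.2495 0.0205]
slimtop [ 0.4288 -0.0992  0.0588]
timer top [ 0.4833 -0.0981  0.061 ]
dial [ 0.4843 -0.1039  0.064 ]
cubetop [ 0.5341 -0.0934  0.0708]
smalltop [ 0.5889 -0.0974  0.055 ]
plateR [0.3984 0.2927 0.003 ]
plateB [0.652  0.3118 0.003 ]
ductL [0.6597 0.1812 0.003 ]
scene slimtop [ 0.4269 -0.1052  0.0588]
scene timer dial [ 0.4769 -0.1101  0.064 ]
table edge [0.30161883 0.18517359 0.        ] [ 3.13162038e-01 -2.17489052e-01 -5.55111512e-17]
```

Run:
```python
from h import *
f,K,C,s=snap("side")
f2,K2,C2,s2=snap("scene")
def tri(a,b):
    o1,d1=ray(K,C,*a);o2,d2=ray(K2,C2,*b)
    A=np.stack([d1,-d2],1);t=np.linalg.lstsq(A,o2-o1,rcond=None)[0]
    return o1+d1*t[0],o2+d2*t[1]
print(tri((312,418),(237,42)))
# foot of posts
print(onz(K2,C2,255,188,0),onz(K2,C2,435,222,0))
for z in (.25,.3,.35,.4):
  print(z,onz(K2,C2,237,46,z),onz(K2,C2,440,62,z),onz(K,C,100,130,z),onz(K,C,200,262,z))
```

```text
(array([0.69835523, 0.35714681, 0.35182812]), array([0.69818072, 0.35728975, 0.3518458 ]))
[6.39691363e-01 2.46547330e-01 5.55111512e-17] [ 0.76537323 -0.1911761   0.        ]
0.25 [2.02767568 1.99246671 0.25      ] [1.53935091 0.21352739 0.25      ] [ 0.70902309 -0.19480417  0.25      ] [0.69481939 0.10939957 0.25      ]
0.3 [1.30814726 1.10801687 0.3       ] [ 0.99086988 -0.04780654  0.3       ] [ 0.7117911  -0.14426732  0.3       ] [0.69889921 0.13184117 0.3       ]
0.35 [0.58861884 0.22356703 0.35      ] [ 0.44238885 -0.30914047  0.35      ] [ 0.71455912 -0.09373047  0.35      ] [0.70297903 0.15428276 0.35      ]
0.4 [-0.13090959 -0.66088281  0.4       ] [-0.10609217 -0.57047439  0.4       ] [ 0.71732713 -0.04319362  0.4       ] [0.70705885 0.17672436 0.4       ]
```

{"fn": "move_arm", "kwargs": {"turn": [[0,0,-0.019],[0,0,-0.019],[0,0,-0.019],[0,0,-0.019],[0,0,0],[0,0,0],[0,0,0]], "dp": [[0,-1,0],[0,-1,0],[0,-1,0],[0,-1,0],[0,-1,0],[0,-1,0],[-0.5,-1,0]], "jaw": [-1,-1,-1,-1,-1,-1,-1]}}

```text
clock: 0.93
tool_pos: [0.2418, 0.4018, 0.239]
eef_rot: [-0.036, 0.999, 0.0, -0.001]
contact_force: [0.4, 0.2, -0.1]
opening: 1.002
```

{"fn": "move_arm", "kwargs": {"turn": [[0,0,0],[0,0,0],[0,0,0],[0,0,0],[0,0,0],[0,0,0],[0,0,0],[0,0,0],[0,0,0],[0,0,0]], "dp": [[-1,-0.7,0],[-1,-0.7,0],[-1,-0.7,0],[-1,-0.7,0],[-1,-0.7,0],[-1,-0.7,0],[-1,-0.7,0],[-1,-0.7,0],[-1,-0.7,0],[0,0,0]], "jaw": [-1,-1,-1,-1,-1,-1,-1,-1,-1,-1]}}

```text
clock: 1.77
tool_pos: [0.4851, 0.2556, 0.2384]
eef_rot: [-0.029, 1.0, -0.001, 0.002]
contact_force: [1.0, 0.1, 1.1]
opening: 1.002
```

Run:
```python
from h import *
st=r.get_state();print(st["tool_pos"],st["eef_rot"],st["q"].round(2) if hasattr(st["q"],'round') else st["q"])
f,K,C,s=snap("wrist","w1.png");print(C.round(3))
np.savez("w1.npz",K=K,C=C)
```

```text
[0.48513157 0.25558071 0.23839699] [-0.02882532  0.99958151 -0.00137284  0.00200772] [-0.35  0.6  -0.37  1.8   0.3   0.8   0.76]
[[-0.058 -0.959 -0.276  0.415]
 [ 0.998 -0.056 -0.014  0.251]
 [-0.002 -0.277  0.961  0.385]
 [ 0.     0.     0.     1.   ]]
```

View pics/w1.png

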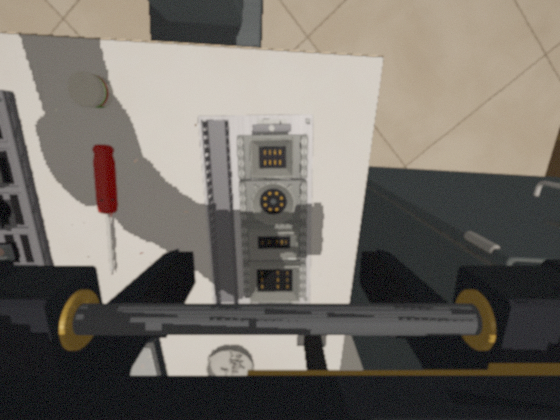

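Run:
```python
import cv2
f=cv2.imread("pics/w1.png")
cv2.imwrite("pics/w1c.png",cv2.resize(f[105:310,190:330],None,fx=3.8,fy=2.9,interpolation=cv2.INTER_CUBIC))
g=cv2.cvtColor(f,cv2.COLOR_BGR2GRAY)
for (u,v) in [(272,157),(273,202),(275,241),(275,280)]: print(g[v,u-25:u+26:1].tolist())
```

```text
[153, 144, 140, 137, 143, 135, 126, 129, 127, 125, 123, 106, 81, 58, 52, 53, 52, 50, 52, 54, 51, 56, 54, 54, 55, 44, 52, 58, 52, 52, 52, 54, 51, 56, 55, 53, 48, 58, 79, 98, 109, 115, 115, 116, 121, 132, 146, 154, 155, 154, 155]
[140, 143, 144, 146, 143, 132, 127, 129, 128, 131, 123, 105, 72, 47, 42, 50, 53, 58, 56, 47, 40, 43, 67, 82, 89, 92, 87, 77, 64, 52, 46, 52, 64, 65, 63, 52, 42, 56, 75, 99, 115, 120, 119, 120, 123, 139, 146, 145, 144, 138, 144]
[80, 80, 79, 80, 80, 76, 75, 61, 35, 29, 30, 30, 47, 37, 29, 22, 21, 23, 35, 36, 35, 24, 21, 25, 14, 24, 45, 50, 41, 45, 68, 86, 86, 65, 54, 71, 66, 45, 39, 58, 88, 111, 117, 116, 114, 109, 99, 88, 76, 76, 76]
[78, 83, 81, 77, 79, 73, 60, 40, 18, 16, 35, 46, 55, 41, 32, 31, 38, 38, 33, 32, 36, 35, 40, 34, 30, 31, 64, 83, 81, 60, 40, 30, 30, 36, 40, 46, 68, 67, 58, 44, 30, 48, 76, 104, 114, 112, 114, 117, 118, 122, 131]
```

View pics/w1c.png

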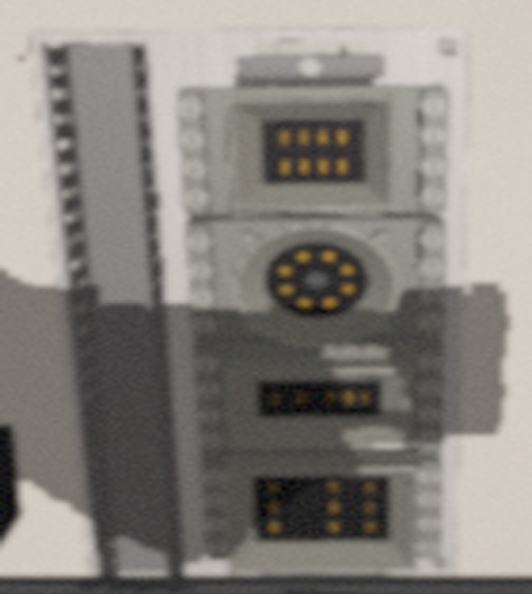

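Run:
```python
from h import *
d=np.load("w1.npz");K,C=d["K"],d["C"]
for n,p in dict(small=(272.6,157.2),rnd=(273.6,201.7),slim=(274.1,242.1),large=(274.5,280.5)).items(): print(n,onz(K,C,*p,.0205).round(4))
st=r.get_state();print(st["tool_pos"])
S=[onz(K,C,*p,.0205) for p in ((272.6,157.2),(273.6,201.7),(274.1,242.1),(274.5,280.5))]
print([np.linalg.norm(S[i+1]-S[i]) for i in range(3)])
# TCP in image
print(proj(K,C,st["tool_pos"]))
```

```text
small [0.4481 0.2473 0.0205]
rnd [0.5027 0.2515 0.0205]
slim [0.5564 0.2551 0.0205]
large [0.6116 0.2586 0.0205]
[0.4820209  0.25797558 0.23838951]
[np.float64(0.05473558718670964), np.float64(0.053841206819705514), np.float64(0.0553036773080077)]
[282.6110753  260.82398674]
```

{"fn": "move_arm", "kwargs": {"turn": [[0,0,0],[0,0,0],[0,0,0],[0,0,0],[0,0,0]], "dp": [[-1,0,1],[-0.5,0,1],[0,0,0.5],[0,0,0],[0,0,0]], "jaw": [-1,-1,-1,-1,-1]}}

```text
clock: 2.23
tool_pos: [0.515, 0.2643, 0.1759]
eef_rot: [-0.035, 0.999, -0.0, -0.001]
contact_force: [0.0, -0.8, 0.6]
opening: 0.997
```

Run:
```python
from h import *
st=r.get_state();print(st["tool_pos"],st["eef_rot"])
f,K,C,s=snap("wrist","w2.png");print(C.round(4))
np.savez("w2.npz",K=K,C=C)
print(r.get_state()["tool_pos"])
cv2.imwrite("pics/w2c.png",cv2.resize(f[90:310,180:340],None,fx=4.5,fy=2.7,interpolation=cv2.INTER_CUBIC))
```

```text
[0.51496417 0.26428629 0.17592529] [-3.47729321e-02  9.99394686e-01 -4.24303835e-05 -1.04993524e-03]
[[-0.0694 -0.9603 -0.2701  0.4456]
 [ 0.9976 -0.0665 -0.0197  0.2589]
 [ 0.001  -0.2709  0.9626  0.3226]
 [ 0.      0.      0.      1.    ]]
[0.51553534 0.26457427 0.17682743]
```

View pics/w2c.png

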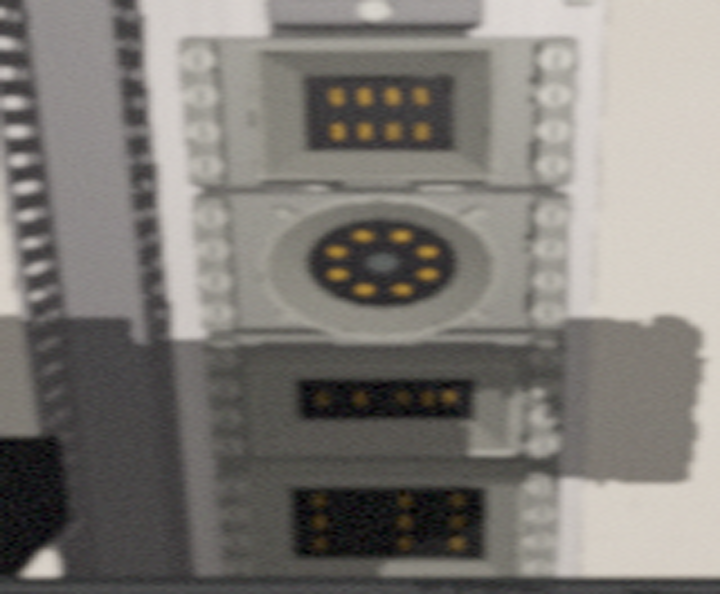

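Run:
```python
from h import *
d=np.load("w2.npz");K,C=d["K"],d["C"]
S=[]
for n,(x0,x1,y0,y1) in dict(small=(306,452,75,150),rnd=(309,455,219,304),slim=(299,474,380,417),large=(293,485,487,556)).items():
    f=lambda x,y:(180+(x+.5)/4.5-.5,90+(y+.5)/2.7-.5)
    a=onz(K,C,*f((x0+x1)/2,y0),.0205);b=onz(K,C,*f((x0+x1)/2,y1),.0205);l=onz(K,C,*f(x0,(y0+y1)/2),.0205);rr=onz(K,C,*f(x1,(y0+y1)/2),.0205)
    c=(a+b)/2;S.append(c);print(n,c.round(4),"dx",(b-a)[0].round(4),"dy",(rr-l)[1].round(4))
S=np.array(S);print(np.linalg.norm(np.diff(S,axis=0),axis=1), np.polyfit(S[:,0],S[:,1],1))
```

```text
small [0.4475 0.2465 0.0205] dx 0.0259 dy 0.0314
rnd [0.5016 0.2503 0.0205] dx 0.0324 dy 0.033
slim [0.5561 0.2545 0.0205] dx 0.0155 dy 0.0414
large [0.6101 0.2584 0.0205] dx 0.0316 dy 0.0475
[0.05424262 0.05467616 0.05415246] [0.07338431 0.21362279]
```

{"fn": "move_arm", "kwargs": {"turn": [[0,0,0],[0,0,0],[0,0,0],[0,0,0],[0,0,0],[0,0,0],[0,0,0],[0,0,0],[0,0,0],[0,0,0]], "dp": [[0,-1,0],[0,-1,0],[0,-1,0],[0,-1,0],[0,-1,0],[0,-1,0],[0,-1,0],[0,-1,0],[0,-1,0],[0.5,-1,0]], "jaw": [-1,-1,-1,-1,-1,-1,-1,-1,-1,-1]}}

```text
clock: 3.12
tool_pos: [0.5236, 0.0132, 0.1781]
eef_rot: [-0.034, 0.999, 0.001, 0.003]
contact_force: [-0.2, 0.7, -0.2]
opening: 0.998
```

{"fn": "move_arm", "kwargs": {"turn": [[0,0,0],[0,0,0],[0,0,0],[0,0,0],[0,0,0],[0,0,0],[0,0,0],[0,0,0]], "dp": [[0.5,-1,0],[0,-1,0],[0,-1,0],[0,-1,0],[0,-0.4,0],[0,0,0],[0,0,0],[0,0,0]], "jaw": [-1,-1,-1,-1,-1,-1,-1,-1]}}

```text
clock: 3.78
tool_pos: [0.5162, -0.0949, 0.1768]
eef_rot: [-0.035, 0.999, 0.001, 0.001]
contact_force: [-0.5, -0.1, -0.2]
opening: 0.996
```

Run:
```python
from h import *
st=r.get_state();print(st["tool_pos"],st["eef_rot"],st["q"])
f,K,C,s=snap("wrist","w3.png");print(C.round(4))
np.savez("w3.npz",K=K,C=C)
print(r.get_state()["tool_pos"])
```

```text
[ 0.51619994 -0.09494212  0.17680993] [-3.53550361e-02  9.99374366e-01  7.44074460e-04  5.86603564e-04] [ 0.34243275  0.67181964 -0.40373189  1.92347243  0.42558044  0.62935281
  1.31030633]
[[-0.0706 -0.9594 -0.2732  0.4464]
 [ 0.9975 -0.0672 -0.0217 -0.1006]
 [ 0.0024 -0.2741  0.9617  0.3233]
 [ 0.      0.      0.      1.    ]]
[ 0.51614785 -0.09490778  0.17664865]
```

View pics/w3.png

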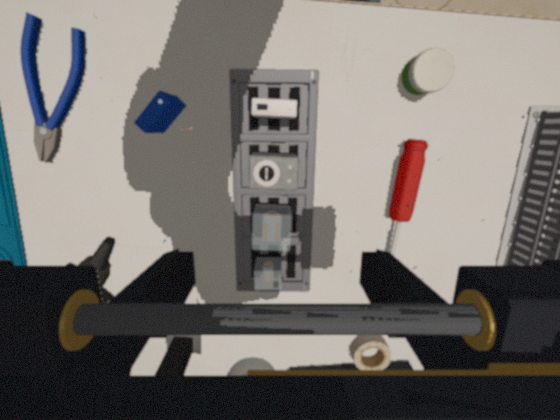

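Run:
```python
import cv2
f=cv2.imread("pics/w3.png")
cv2.imwrite("pics/w3c.png",cv2.resize(f[60:200,220:330],None,fx=5,fy=4.2,interpolation=cv2.INTER_CUBIC))
cv2.imwrite("pics/w3d.png",cv2.resize(f[180:300,220:330],None,fx=5,fy=5,interpolation=cv2.INTER_CUBIC))
```

```text
(no output)
```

View pics/w3c.png

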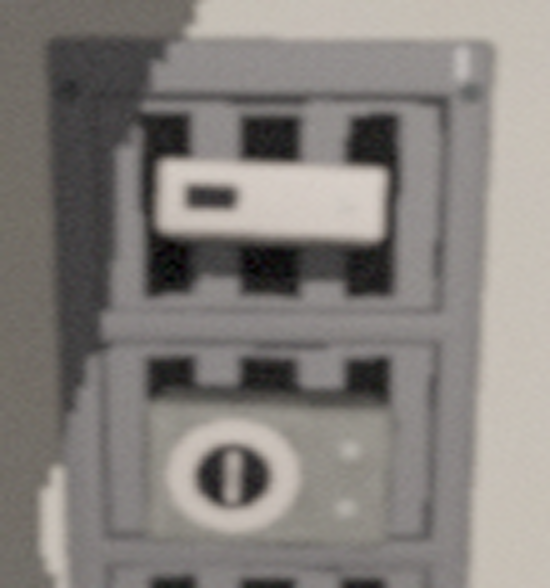

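View pics/w3d.png

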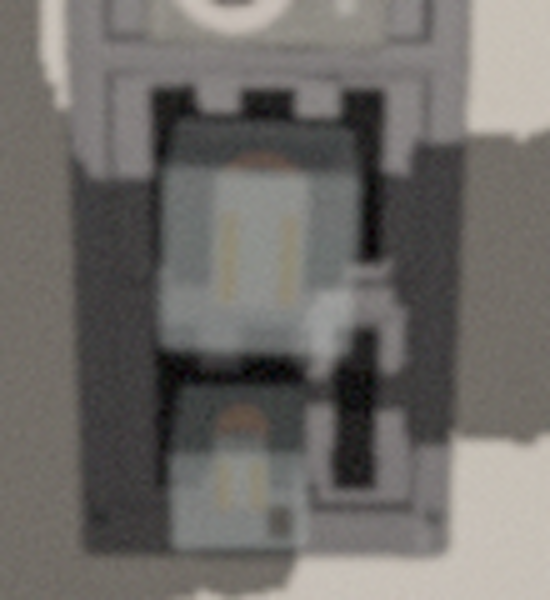

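Run:
```python
from h import *
d=np.load("w3.npz");K,C=d["K"],d["C"]
c=lambda x,y:(220+(x+.5)/5-.5,60+(y+.5)/4.2-.5)
e=lambda x,y:(220+(x+.5)/5-.5,180+(y+.5)/5-.5)
def q(n,pts,z,f):
    P=np.array([onz(K,C,*f(*p),z) for p in pts]) # TL TR BR BL ; right=+y, down=+x
    w=P[1]-P[0];w2=P[2]-P[3];h=P[3]-P[0];h2=P[2]-P[1]
    print(n,P.mean(0).round(4),"ysize",np.linalg.norm(w).round(4),np.linalg.norm(w2).round(4),"xsize",np.linalg.norm(h).round(4),np.linalg.norm(h2).round(4),
     "yaw from y-edges",[round(float(np.arctan2(-v[0],v[1])),3) for v in (w,w2)],"x-edges",[round(float(np.arctan2(v[1],v[0])),3) for v in (h,h2)])
q("slim",[(156,156),(389,166),(381,245),(153,234)],.0588,c)
q("timer",[(150,400),(393,405),(388,543),(150,538)],.0608,c)
q("cube",[(160,165),(362,168),(356,353),(158,350)],.0708,e)
q("small",[(170,452),(308,452),(304,550),(172,550)],.0548,e)
q("carrier",[(46,40),(494,42),(0,0),(0,0)],.018,c)
q("carrierbottom",[(85,548),(445,548),(0,0),(0,0)],.018,e)
```

```text
slim [ 0.429  -0.1041  0.0588] ysize 0.0385 0.0383 xsize 0.0146 0.0148 yaw from y-edges [0.023, 0.016] x-edges [0.012, -0.001]
timer [ 0.4824 -0.1004  0.0608] ysize 0.0418 0.0422 xsize 0.0287 0.0287 yaw from y-edges [0.046, 0.045] x-edges [0.046, 0.059]
cube [ 0.534  -0.0988  0.0708] ysize 0.0353 0.0358 xsize 0.0347 0.0348 yaw from y-edges [0.055, 0.053] x-edges [0.037, 0.053]
small [ 0.5902 -0.0995  0.0548] ysize 0.0271 0.0264 xsize 0.0215 0.0215 yaw from y-edges [0.069, 0.069] x-edges [0.068, 0.037]
carrier [ 0.3907 -0.1319  0.018 ] ysize 0.0833 0.0 xsize 0.0114 0.0918 yaw from y-edges [0.066, -0.0] x-edges [-2.279, -1.592]
carrierbottom [ 0.5605 -0.1238  0.018 ] ysize 0.0819 0.0 xsize 0.1261 0.1573 yaw from y-edges [0.069, -0.0] x-edges [-2.97, -2.425]
```

```bash
cat >> h.py <<'E'
def go(x,y,z,yaw=None):
    st=r.get_state();M=R.from_quat(st["eef_rot"]).as_matrix()
    d=M.T@(np.array([x,y,z])-st["tool_pos"])/.025
    yw=np.arctan2(-M[0,1],M[1,1])
    print("clock",round(float(st["clock"]),2),"pos",np.round(st["tool_pos"],4),"yaw",yw.round(4),"tilt",np.round(M[:2,2],4),"F",np.round(st["contact_force"],1),"open",round(float(st["opening"]),3))
    print(" delta units",d.round(3),"total turn z units", None if yaw is None else round(-(yaw-yw)/(2*np.pi),4))
E
python3 - <<'E'
from h import *
go(.429,-.104,.09,.073);go(.429,-.104,.033,.073)
E
```

```text
clock 3.83 pos [ 0.5161 -0.0949  0.1766] yaw 0.0711 tilt [0.0008 0.0014] F [ 1.  -0.3 -0.2] open 0.998
 delta units [ 3.506 -0.12   3.463] total turn z units -0.0003
clock 3.83 pos [ 0.5161 -0.0949  0.1766] yaw 0.0711 tilt [0.0008 0.0014] F [ 1.  -0.3 -0.2] open 0.998
 delta units [ 3.508 -0.123  5.743] total turn z units -0.0003
```

{"fn": "move_arm", "kwargs": {"turn": [[0,0,0],[0,0,0],[0,0,0],[0,0,0],[0,0,0],[0,0,0],[0,0,0]], "dp": [[0.9,-0.12,0.8],[0.9,0,0.9],[0.9,0,0.9],[0.8,0,0.9],[0,0,0],[0,0,0],[0,0,0]], "jaw": [-1,-1,-1,-1,-1,-1,-1]}}

```text
clock: 4.42
tool_pos: [0.4311, -0.1051, 0.0893]
eef_rot: [-0.035, 0.999, 0.0, 0.002]
contact_force: [1.2, -0.4, -0.2]
opening: 1.002
```

Run:
```python
from h import *
go(.429,-.104,.033,.073)
f,K,C,s=snap("wrist","w4.png");np.savez("w4.npz",K=K,C=C)
```

```text
clock 4.42 pos [ 0.4311 -0.1051  0.0893] yaw 0.07 tilt [0.003  0.0007] F [ 1.2 -0.4 -0.2] open 1.002
 delta units [0.086 0.047 2.252] total turn z units -0.0005
```

View pics/w4.png

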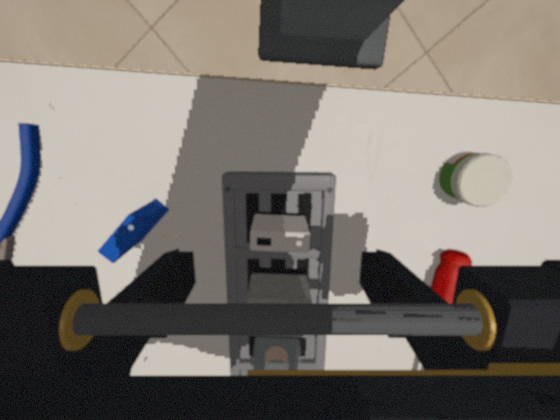

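Run:
```python
from h import *
d=np.load("w4.npz");K,C=d["K"],d["C"]
f=cv2.imread("pics/w4.png");cv2.imwrite("pics/w4c.png",cv2.resize(f[200:265,230:330],None,fx=7,fy=7,interpolation=cv2.INTER_CUBIC))
go(.429,-.104,.033,.073)
```

```text
clock 4.47 pos [ 0.4315 -0.1053  0.0896] yaw 0.0694 tilt [0.0042 0.0008] F [ 0.6 -0.1  0.8] open 1.0
 delta units [0.107 0.057 2.262] total turn z units -0.0006
```

View pics/w4c.png

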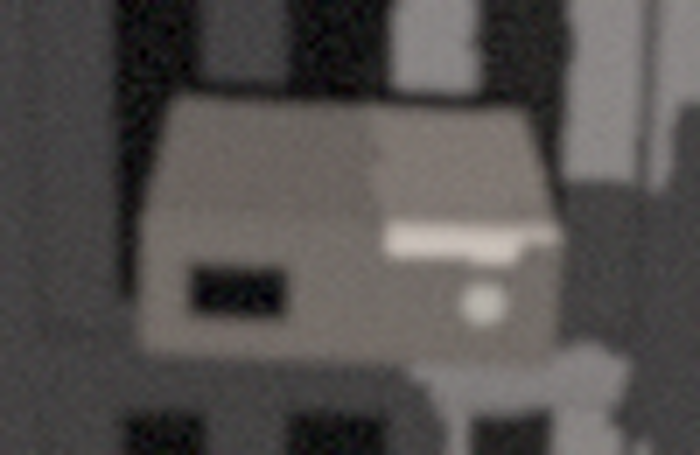

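Run:
```python
from h import *
d=np.load("w4.npz");K,C=d["K"],d["C"]
c=lambda x,y:(230+(x+.5)/7-.5,200+(y+.5)/7-.5)
P=np.array([onz(K,C,*c(*p),.0588) for p in [(143,212),(557,225),(556,360),(142,355)]]);print(P,P.mean(0))
```

```text
[[ 0.42238251 -0.12286552  0.0588    ]
 [ 0.42104932 -0.08604174  0.0588    ]
 [ 0.43395072 -0.08484675  0.0588    ]
 [ 0.43606099 -0.12234001  0.0588    ]] [ 0.42836089 -0.1040235   0.0588    ]
```

{"fn": "move_arm", "kwargs": {"turn": [[0,0,0],[0,0,0],[0,0,0],[0,0,0],[0,0,0],[0,0,0]], "dp": [[0.1,0.05,0.8],[0,0,0.8],[0,0,0.66],[0,0,0],[0,0,0],[0,0,0]], "jaw": [-0.8,-0.6,-0.4,-0.3,-0.3,-0.3], "newtons": 20}}

```text
clock: 4.97
tool_pos: [0.4286, -0.1059, 0.0427]
eef_rot: [-0.034, 0.999, -0.0, 0.0]
contact_force: [0.3, 0.2, 1.1]
opening: 0.649
```

Run:
```python
from h import *
go(.4287,-.104,.033,.073)
```

```text
clock 4.97 pos [ 0.4286 -0.1059  0.0427] yaw 0.0675 tilt [ 0.001  -0.0007] F [0.3 0.2 1.1] open 0.649
 delta units [-0.009  0.076  0.389] total turn z units -0.0009
```

{"fn": "move_arm", "kwargs": {"turn": [[0,0,0],[0,0,0],[0,0,0],[0,0,0],[0,0,0],[0,0,0],[0,0,0],[0,0,0],[0,0,0]], "dp": [[0,0.08,0.4],[0,0,0],[0,0,0],[0,0,0],[0,0,0],[0,0,0],[0,0,0],[0,0,0],[0,0,0]], "jaw": [-0.2,-0.1,1,1,1,1,1,1,1]}}

```text
clock: 5.72
tool_pos: [0.4284, -0.1052, 0.0368]
eef_rot: [-0.034, 0.999, -0.001, -0.001]
contact_force: [-0.4, -0.0, 6.3]
opening: 0.43
```

Run:
```python
from h import *
go(.4287,-.104,.033,.073)
```

```text
clock 5.72 pos [ 0.4284 -0.1052  0.0368] yaw 0.0677 tilt [-0.0021 -0.0013] F [-0.4 -0.   6.3] open 0.43
 delta units [-0.017  0.046  0.15 ] total turn z units -0.0008
```

Run:
```python
from h import *
st=r.get_state();print(np.round(st["q"],3),np.round(st["joint_torque"],2),np.round(st["moment"],2))
f,K,C,s=snap("wrist","w5.png")
f,K,C,s=snap("scene","s5.png");cv2.imwrite("pics/s5c.png",cv2.resize(f[100:300,200:440],None,fx=3.2,fy=2.9,interpolation=cv2.INTER_CUBIC))
go(.4287,-.104,.033,.073)
```

```text
[ 0.165  0.874 -0.049  2.246  1.029  0.046  0.744] [ 8.000e-02 -4.265e+01  1.000e+00 -3.000e-01  1.000e-02  1.500e-01
  1.000e-02] [0.12 0.   0.01]
clock 5.82 pos [ 0.4284 -0.1052  0.0368] yaw 0.0676 tilt [-0.002  -0.0013] F [ 0.1 -0.   6. ] open 0.43
 delta units [-0.017  0.047  0.151] total turn z units -0.0009
```

View pics/s5c.png

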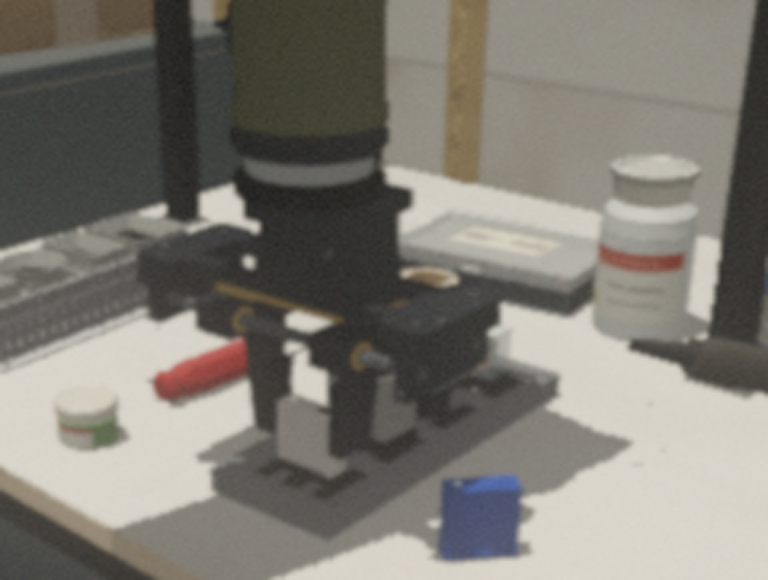

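View pics/w5.png

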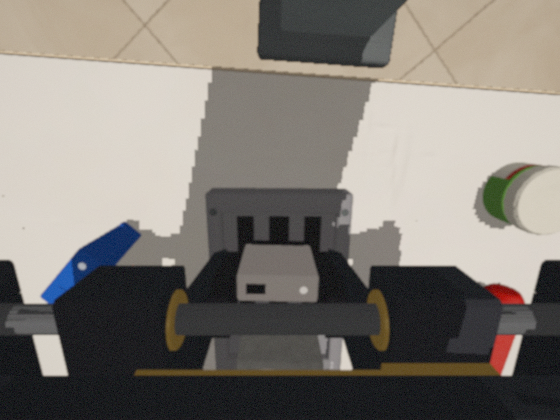

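{"fn": "move_arm", "kwargs": {"turn": [[0,0,0],[0,0,0],[0,0,0],[0,0,0],[0,0,0],[0,0,0],[0,0,0]], "dp": [[0,0,-0.3],[0,0,-0.6],[0,0,-0.8],[0,0,-0.8],[-0.4,0,-0.5],[0,0,0],[0,0,0]], "jaw": [1,1,1,1,1,1,1]}}

```text
clock: 6.4
tool_pos: [0.4386, -0.1045, 0.1114]
eef_rot: [-0.033, 0.999, -0.0, -0.001]
contact_force: [-0.2, 0.2, -0.4]
opening: 0.43
```

Run:
```python
from h import *
f,K,C,s=snap("wrist","w6.png");np.savez("w6.npz",K=K,C=C)
cv2.imwrite("pics/w6c.png",cv2.resize(f[200:310,200:360],None,fx=5,fy=5,interpolation=cv2.INTER_CUBIC))
go(.555,.2545,.11,.0734)
print(np.round(r.get_state()["q"],2))
```

```text
clock 6.45 pos [ 0.4376 -0.1046  0.1108] yaw 0.0672 tilt [-0.0039 -0.0011] F [-1.  -0.  -0.5] open 0.43
 delta units [-5.6480e+00  1.4017e+01 -4.0000e-03] total turn z units -0.001
[ 0.4   0.74 -0.43  2.18  0.83  0.39  0.92]
```

View pics/w6c.png

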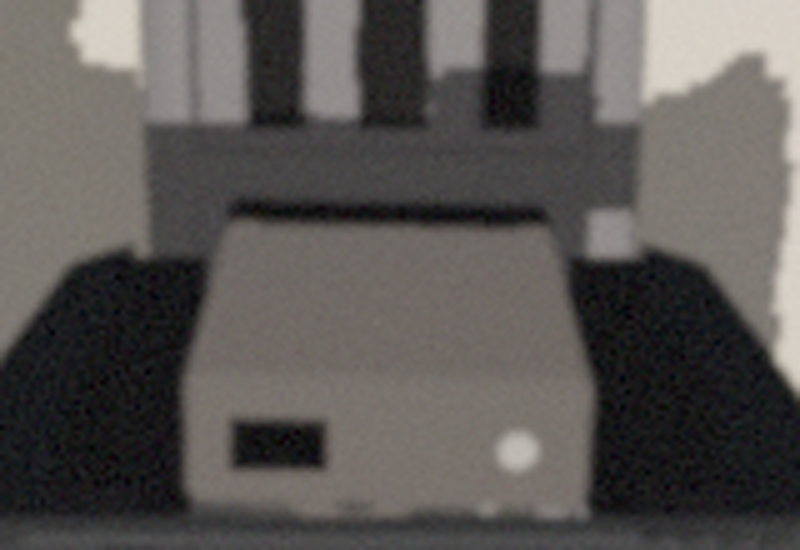

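```bash
cat >> h.py <<'E'
def toolpt(s,u,v,tz):
    "point in tool frame on the plane tool z = tz, for wrist pixel"
    K=np.array(s["mtx"]);T=np.array(s["tool_from_camera"]);o,d=ray(K,T,u,v);return o+d*(tz-o[2])/d[2]
E
python3 - <<'E'
from h import *
f,K,C,s=snap("wrist")
c=lambda x,y:(200+(x+.5)/5-.5,200+(y+.5)/5-.5)
for p,z in [((185,380),-.022),((595,380),-.022),((230,222),.024),((548,225),.024)]: print(toolpt(s,*c(*p),z).round(4))
st=r.get_state();print(st["tool_pos"])
E
```

```text
[ 0.0057 -0.0189 -0.022 ]
[ 0.0057  0.0186 -0.022 ]
[ 0.0031 -0.0195  0.024 ]
[0.0027 0.0192 0.024 ]
[ 0.43713615 -0.10456474  0.11038195]
```

{"fn": "move_arm", "kwargs": {"turn": [[0,0,-0.001],[0,0,0],[0,0,0],[0,0,0],[0,0,0],[0,0,0],[0,0,0],[0,0,0],[0,0,0],[0,0,0]], "dp": [[-0.5,0.5,0],[-0.5,0.8,0],[-0.5,1,0],[-0.5,1,0],[-0.5,1,0],[-0.5,1,0],[-0.5,1,0],[-0.5,1,0],[-0.5,1,0],[-0.5,1,0]], "jaw": [1,1,1,1,1,1,1,1,1,1]}}

```text
clock: 7.33
tool_pos: [0.5447, 0.1376, 0.1089]
eef_rot: [-0.038, 0.999, -0.002, -0.003]
contact_force: [0.5, -0.3, 0.2]
opening: 0.427
```

{"fn": "move_arm", "kwargs": {"turn": [[0,0,0],[0,0,0],[0,0,0],[0,0,0],[0,0,0],[0,0,0],[0,0,0],[0,0,0],[0,0,0]], "dp": [[-0.57,1,0],[0,1,0],[0,1,0],[0,0.8,0],[0,0.6,0],[0,0.3,0],[0,0,0],[0,0,0],[0,0,0]], "jaw": [1,1,1,1,1,1,1,1,1]}}

```text
clock: 8.08
tool_pos: [0.5516, 0.2526, 0.1099]
eef_rot: [-0.036, 0.999, -0.002, -0.002]
contact_force: [-0.2, 0.4, -0.6]
opening: 0.429
```

Run:
```python
from h import *
f,K,C,s=snap("wrist","w7.png");np.savez("w7.npz",K=K,C=C)
cv2.imwrite("pics/w7c.png",cv2.resize(f[200:310,200:360],None,fx=5,fy=5,interpolation=cv2.INTER_CUBIC))
go(.553,.2545,.08,.0734)
```

```text
clock 8.13 pos [0.5517 0.2526 0.11  ] yaw 0.0719 tilt [-0.0035 -0.0033] F [-0.3  0.  -0.7] open 0.429
 delta units [-0.064  0.076  1.201] total turn z units -0.0002
```

View pics/w7c.png

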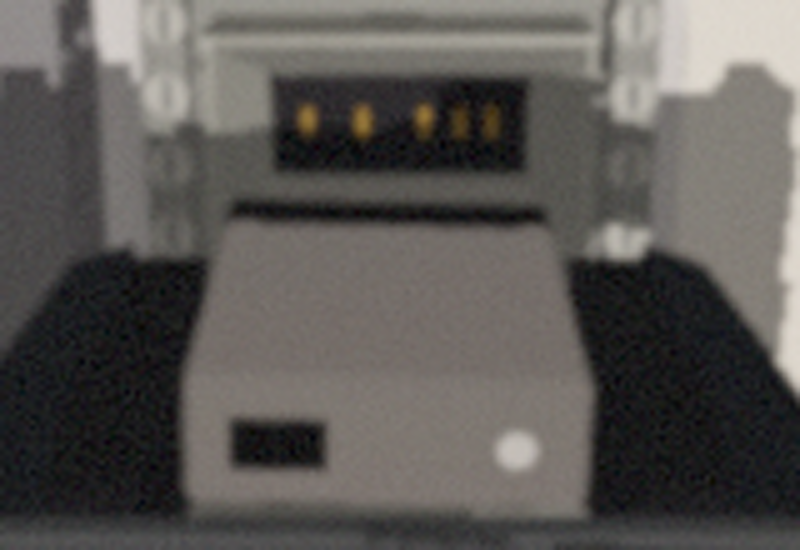

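Run:
```python
from h import *
d=np.load("w7.npz");K,C=d["K"],d["C"]
c=lambda x,y:(200+(x+.5)/5-.5,200+(y+.5)/5-.5)
for p,z in [((399,75),.0205),((399,170),.0205),((273,122),.0205),((525,122),.0205),((230,203),.0862),((548,206),.0862),((185,380),.132),((595,380),.132)]: print(onz(K,C,*c(*p),z).round(4))
```

```text
[0.5479 0.2536 0.0205]
[0.5643 0.2549 0.0205]
[0.5575 0.2335 0.0205]
[0.5545 0.275  0.0205]
[0.5472 0.2328 0.0862]
[0.5448 0.2711 0.0862]
[0.5473 0.2334 0.132 ]
[0.5446 0.2708 0.132 ]
```

{"fn": "move_arm", "kwargs": {"turn": [[0,0,0],[0,0,0],[0,0,0],[0,0,0],[0,0,0],[0,0,0],[0,0,0]], "dp": [[-0.1,0.07,0.4],[0,0,0.5],[0,0,0.5],[0,0,0.4],[0,0,0],[0,0,0],[0,0,0]], "jaw": [1,1,1,1,1,1,1]}}

```text
clock: 8.72
tool_pos: [0.5535, 0.257, 0.0653]
eef_rot: [-0.037, 0.999, -0.0, -0.002]
contact_force: [0.3, 0.6, -1.2]
opening: 0.43
```

Run:
```python
from h import *
f,K,C,s=snap("wrist","w8.png");np.savez("w8.npz",K=K,C=C)
cv2.imwrite("pics/w8c.png",cv2.resize(f[200:310,200:360],None,fx=5,fy=5,interpolation=cv2.INTER_CUBIC))
go(.5541,.2544,.0455,.0734)
```

```text
clock 8.77 pos [0.5537 0.2571 0.0657] yaw 0.0742 tilt [-0.0027 -0.0006] F [-0.1 -0.7 -0.9] open 0.432
 delta units [-0.011 -0.11   0.808] total turn z units 0.0001
```

View pics/w8c.png

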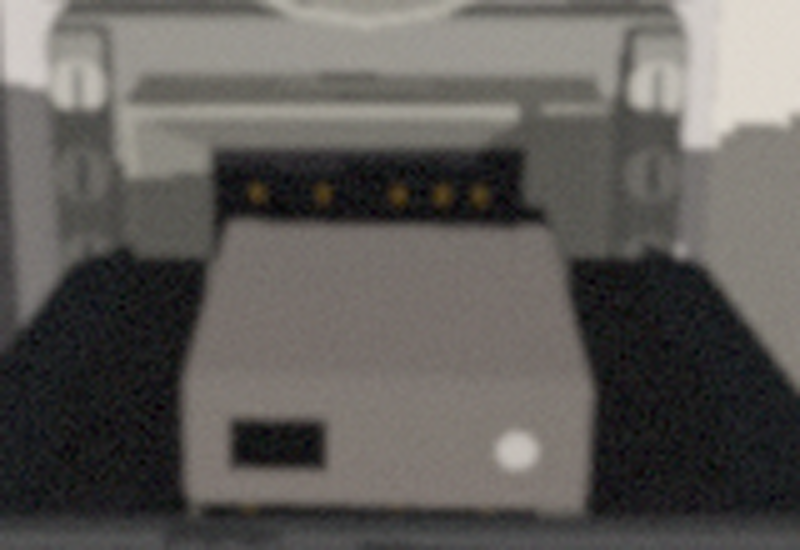

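{"fn": "move_arm", "kwargs": {"turn": [[0,0,0],[0,0,0],[0,0,0],[0,0,0],[0,0,0],[0,0,0],[0,0,0]], "dp": [[0,-0.11,0],[0,0,0.1],[0,0,0.1],[0,0,0.15],[0,0,0],[0,0,0],[0,0,0]], "jaw": [1,1,1,1,1,1,1]}}

```text
clock: 9.35
tool_pos: [0.5536, 0.2541, 0.0566]
eef_rot: [-0.037, 0.999, -0.0, -0.002]
contact_force: [-1.1, -0.1, 0.5]
opening: 0.427
```

Run:
```python
from h import *
f,K,C,s=snap("wrist","w9.png");np.savez("w9.npz",K=K,C=C)
cv2.imwrite("pics/w9c.png",cv2.resize(f[200:310,200:360],None,fx=5,fy=5,interpolation=cv2.INTER_CUBIC))
go(.5541,.2544,.0455,.0734)
c=lambda x,y:(200+(x+.5)/5-.5,200+(y+.5)/5-.5)
K,C=[np.load("w8.npz")[k] for k in "KC"]
print(onz(K,C,*c(368,150),.0205),onz(K,C,*c(215,185),.0205),onz(K,C,*c(522,185),.0205))
```

```text
clock 9.4 pos [0.5537 0.2542 0.0567] yaw 0.0742 tilt [-0.0032 -0.001 ] F [-0.2  0.2 -0.3] open 0.428
 delta units [-0.02   0.009  0.446] total turn z units 0.0001
[0.548233   0.25366659 0.0205    ] [0.55474079 0.23336661 0.0205    ] [0.55166706 0.27480765 0.0205    ]
```

View pics/w9c.png

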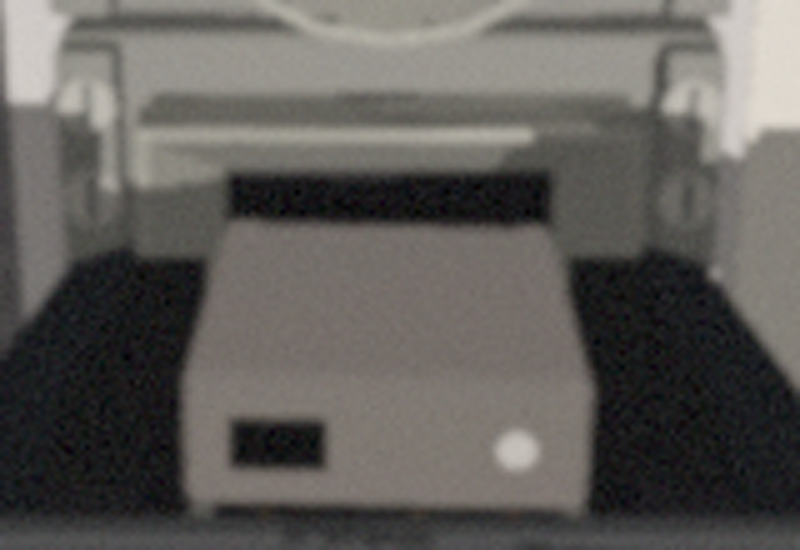

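{"fn": "move_arm", "kwargs": {"turn": [[0,0,0],[0,0,0],[0,0,0],[0,0,0],[0,0,0],[0,0,0],[0,0,0]], "dp": [[-0.02,0,0.1],[0,0,0.1],[0,0,0.1],[0,0,0.1],[0,0,0.06],[0,0,0],[0,0,0]], "jaw": [1,1,1,1,1,1,1]}}

```text
clock: 9.98
tool_pos: [0.554, 0.2541, 0.045]
eef_rot: [-0.037, 0.999, -0.001, -0.002]
contact_force: [-0.2, -0.2, -0.4]
opening: 0.43
```

Run:
```python
from h import *
f,K,C,s=snap("wrist","w10.png")
cv2.imwrite("pics/w10c.png",cv2.resize(f[200:310,200:360],None,fx=5,fy=5,interpolation=cv2.INTER_CUBIC))
go(.5541,.2544,.0455,.0734)
```

```text
clock 10.03 pos [0.5541 0.2541 0.0451] yaw 0.0741 tilt [-0.0033 -0.0011] F [ 0.5  0.4 -0.2] open 0.431
 delta units [-0.001  0.012 -0.017] total turn z units 0.0001
```

View pics/w10c.png

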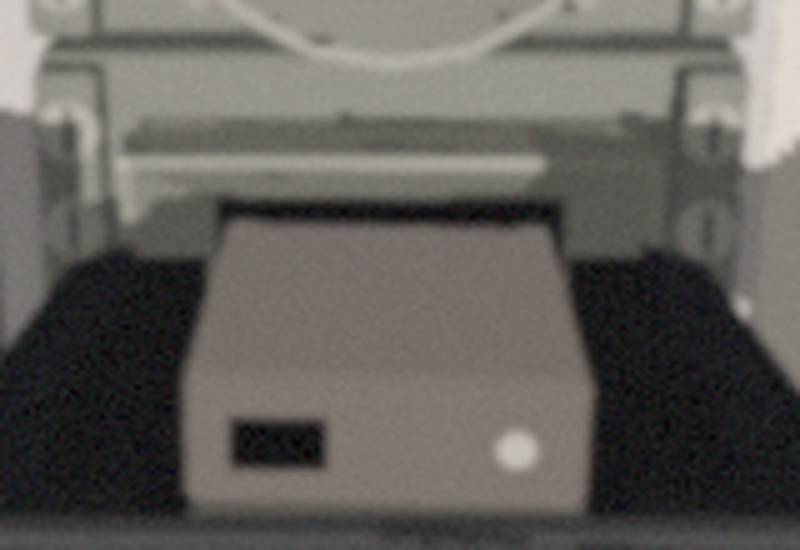

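{"fn": "move_arm", "kwargs": {"turn": [[0,0,0],[0,0,0],[0,0,0],[0,0,0],[0,0,0],[0,0,0]], "dp": [[0,0,0.05],[0,0,0],[0,0,0],[0,0,0],[0,0,0],[0,0,0]], "jaw": [1,1,0,-0.3,-0.5,-0.5]}}

```text
clock: 10.53
tool_pos: [0.5541, 0.254, 0.0438]
eef_rot: [-0.037, 0.999, -0.001, -0.002]
contact_force: [0.3, 0.6, -0.7]
opening: 0.706
```

Run:
```python
from h import *
go(.5541,.2544,.11,.0734)
```

```text
clock 10.53 pos [0.5541 0.254  0.0438] yaw 0.074 tilt [-0.0034 -0.0012] F [ 0.3  0.6 -0.7] open 0.706
 delta units [ 0.007  0.013 -2.65 ] total turn z units 0.0001
```

{"fn": "move_arm", "kwargs": {"turn": [[0,0,0],[0,0,0],[0,0,0],[0,0,0],[0,0,0],[0,0,0],[0,0,0]], "dp": [[0,0,-0.4],[0,0,-0.8],[0,0,-1],[0,0,-1],[0.5,0,0],[0,0,0],[0,0,0]], "jaw": [-0.7,-0.8,-1,-1,-1,-1,-1]}}

```text
clock: 11.12
tool_pos: [0.5416, 0.2531, 0.1244]
eef_rot: [-0.037, 0.999, -0.001, -0.002]
contact_force: [0.5, -0.7, -0.4]
opening: 1.002
```

Run:
```python
from h import *
f,K,C,s=snap("wrist","w11.png");np.savez("w11.npz",K=K,C=C)
cv2.imwrite("pics/w11c.png",cv2.resize(f[110:310,190:370],None,fx=4,fy=3,interpolation=cv2.INTER_CUBIC))
go(.4824,-.1004,.11,.073)
```

```text
clock 11.17 pos [0.5419 0.2528 0.1238] yaw 0.0743 tilt [-0.0036 -0.0018] F [ 0.1 -0.2  0.2] open 0.998
 delta units [  3.42  -13.913   0.587] total turn z units 0.0002
```

View pics/w11c.png

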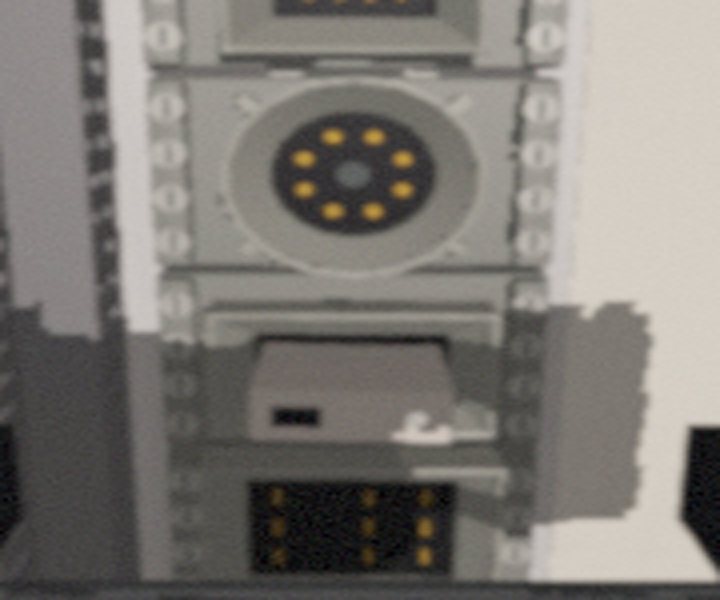

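Run:
```python
from h import *
d=np.load("w11.npz");K,C=d["K"],d["C"]
c=lambda x,y:(190+(x+.5)/4-.5,110+(y+.5)/3-.5)
for n,b,z in [("slimtop",(250,455,390,441),.0665),("large",(249,455,483,573),.0205),("round",(272,437,111,235),.0205)]:
    x0,x1,y0,y1=b
    print(n,*[onz(K,C,*c(*p),z)[:2].round(4) for p in ((x0,(y0+y1)/2),(x1,(y0+y1)/2),((x0+x1)/2,y0),((x0+x1)/2,y1))])
print(C[:3,3])
```

```text
slimtop [0.5562 0.2355] [0.5534 0.2728] [0.5482 0.2537] [0.5615 0.2547]
large [0.6123 0.2345] [0.6087 0.2822] [0.5953 0.2572] [0.6262 0.2595]
round [0.5028 0.2336] [0.5002 0.2677] [0.4848 0.2494] [0.5188 0.252 ]
[0.47241155 0.24754157 0.27119827]
```

{"fn": "move_arm", "kwargs": {"turn": [[0,0,0],[0,0,0],[0,0,0],[0,0,0],[0,0,0],[0,0,0],[0,0,0],[0,0,0],[0,0,0],[0,0,0]], "dp": [[0.3,-1,0],[0.4,-1,0],[0.4,-1,0],[0.4,-1,0],[0.4,-1,0],[0.4,-1,0],[0.4,-1,0],[0.4,-1,0],[0.32,-1,0],[0,-1,0]], "jaw": [-1,-1,-1,-1,-1,-1,-1,-1,-1,-1]}}

```text
clock: 12.0
tool_pos: [0.4732, -0.0041, 0.1237]
eef_rot: [-0.037, 0.999, -0.001, -0.003]
contact_force: [1.2, -0.2, -0.2]
opening: 1.003
```

{"fn": "move_arm", "kwargs": {"turn": [[0,0,0],[0,0,0],[0,0,0],[0,0,0],[0,0,0],[0,0,0],[0,0,0],[0,0,0]], "dp": [[0,-1,0],[0,-1,0],[0,-1,0],[0,-0.7,0],[0,-0.2,0.5],[0,0,0],[0,0,0],[0,0,0]], "jaw": [-1,-1,-1,-1,-1,-1,-1,-1]}}

```text
clock: 12.67
tool_pos: [0.4824, -0.0986, 0.1119]
eef_rot: [-0.038, 0.999, -0.0, -0.002]
contact_force: [0.5, 0.2, -1.4]
opening: 1.004
```

Run:
```python
from h import *
f,K,C,s=snap("wrist","w12.png");np.savez("w12.npz",K=K,C=C)
cv2.imwrite("pics/w12c.png",cv2.resize(f[180:310,200:360],None,fx=5,fy=4.5,interpolation=cv2.INTER_CUBIC))
go(.4824,-.1004,.033,.06)
print(np.round(r.get_state()["q"],2))
```

```text
clock 12.72 pos [ 0.4826 -0.0985  0.1121] yaw 0.0759 tilt [-0.0032 -0.0003] F [0.6 0.  0.7] open 1.003
 delta units [ 2.000e-03 -7.600e-02  3.166e+00] total turn z units 0.0025
[ 0.41  0.77 -0.5   2.06  0.77  0.5   0.99]
```

View pics/w12c.png

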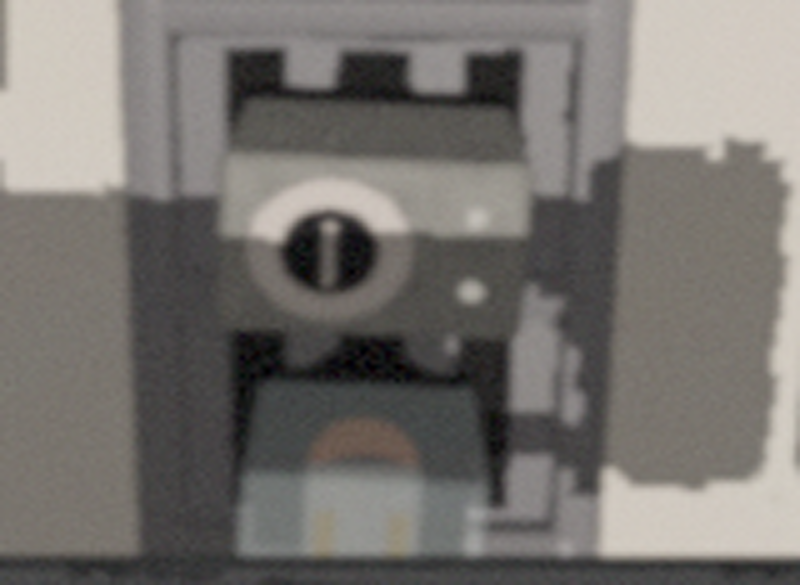

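Run:
```python
from h import *
d=np.load("w12.npz");K,C=d["K"],d["C"]
c=lambda x,y:(200+(x+.5)/5-.5,180+(y+.5)/4.5-.5)
P=np.array([onz(K,C,*c(*p),.0608) for p in [(222,150),(530,160),(522,338),(220,330)]]);print(P.round(4),P.mean(0))
```

```text
[[ 0.4688 -0.1226  0.0608]
 [ 0.4672 -0.0805  0.0608]
 [ 0.4964 -0.0787  0.0608]
 [ 0.4983 -0.1216  0.0608]] [ 0.4826832  -0.10082814  0.0608    ]
```

{"fn": "move_arm", "kwargs": {"turn": [[0,0,0],[0,0,0],[0,0,0],[0,0,0],[0,0,0],[0,0,0],[0,0,0]], "dp": [[0,-0.09,0.7],[0,0,0.7],[0,0,0.7],[0,0,0.6],[0,0,0.45],[0,0,0],[0,0,0]], "jaw": [-1,-0.9,-0.8,-0.6,-0.5,-0.5,-0.5]}}

```text
clock: 13.3
tool_pos: [0.4823, -0.101, 0.0333]
eef_rot: [-0.038, 0.999, -0.0, -0.002]
contact_force: [0.5, -0.3, 1.3]
opening: 0.751
```

Run:
```python
from h import *
go(.4827,-.1008,.033,.073)
print(np.round(r.get_state()["q"],2))
```

```text
clock 13.3 pos [ 0.4823 -0.101   0.0333] yaw 0.0759 tilt [-0.0037 -0.001 ] F [ 0.5 -0.3  1.3] open 0.751
 delta units [-0.016  0.007  0.013] total turn z units 0.0005
[ 0.3   0.9  -0.31  2.09  0.94  0.3   0.83]
```

{"fn": "move_arm", "kwargs": {"turn": [[0,0,0],[0,0,0],[0,0,0],[0,0,0],[0,0,0],[0,0,-0.0],[0,0,0],[0,0,0],[0,0,0],[0,0,0]], "dp": [[0,0,0],[0,0,0],[0,0,0],[0,0,0],[0,0,-0.2],[0,0,-0.5],[0,0,-0.8],[0,0,-0.9],[0,0,-0.8],[0,0,-0.3]], "jaw": [1,1,1,1,1,1,1,1,1,1], "newtons": 25}}

```text
clock: 14.13
tool_pos: [0.4834, -0.1021, 0.1232]
eef_rot: [-0.037, 0.999, -0.001, -0.0]
contact_force: [0.9, -1.1, -2.1]
opening: 0.498
```

Run:
```python
from h import *
go(.6093,.2583,.12,.0734)
```

```text
clock 14.13 pos [ 0.4834 -0.1021  0.1232] yaw 0.0736 tilt [-0.0001 -0.0013] F [ 0.9 -1.1 -2.1] open 0.498
 delta units [-6.083 14.007  0.11 ] total turn z units 0.0
```

{"fn": "move_arm", "kwargs": {"turn": [[0,0,0],[0,0,0],[0,0,0],[0,0,0],[0,0,0],[0,0,0],[0,0,0],[0,0,0],[0,0,0],[0,0,0]], "dp": [[-0.3,0.5,0],[-0.5,0.8,0],[-0.5,1,0],[-0.5,1,0],[-0.5,1,0],[-0.5,1,0],[-0.5,1,0],[-0.5,1,0],[-0.5,1,0],[-0.5,1,0]], "jaw": [1,1,1,1,1,1,1,1,1,1]}}

```text
clock: 14.97
tool_pos: [0.5849, 0.1397, 0.1196]
eef_rot: [-0.037, 0.999, -0.001, -0.002]
contact_force: [0.7, -0.4, -1.3]
opening: 0.496
```

{"fn": "move_arm", "kwargs": {"turn": [[0,0,0],[0,0,0],[0,0,0],[0,0,0],[0,0,0],[0,0,0],[0,0,0],[0,0,0],[0,0,0]], "dp": [[-0.5,1,0],[-0.4,1,0],[-0.3,1,0],[0,0.8,0],[0,0.6,0],[0,0.3,0],[0,0,0.1],[0,0,0],[0,0,0]], "jaw": [1,1,1,1,1,1,1,1,1]}}

```text
clock: 15.72
tool_pos: [0.6064, 0.2557, 0.1169]
eef_rot: [-0.036, 0.999, -0.002, -0.002]
contact_force: [0.9, 0.9, -0.6]
opening: 0.498
```

Run:
```python
from h import *
f,K,C,s=snap("wrist","w13.png");np.savez("w13.npz",K=K,C=C)
cv2.imwrite("pics/w13c.png",cv2.resize(f[190:310,200:360],None,fx=5,fy=5,interpolation=cv2.INTER_CUBIC))
go(.6093,.2583,.08,.0734)
```

```text
clock 15.77 pos [0.6066 0.2557 0.1171] yaw 0.0718 tilt [-0.0036 -0.0034] F [-0.3  0.7 -0.5] open 0.499
 delta units [-0.122  0.101  1.482] total turn z units -0.0003
```

View pics/w13c.png

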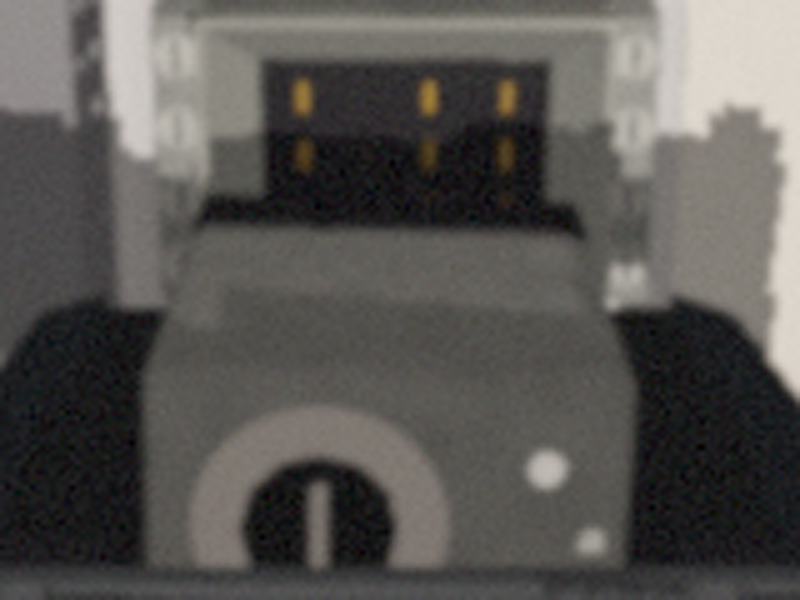

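```bash
cat >> h.py <<'E'
def held(npz,crop,topedge,botedge,zt,zb,half):
    "crop=(u0,v0,su,sv); edges=((x,y),(x,y)); zt/zb = tool z; prints tool-frame middle of the front edges and centre"
    d=np.load(npz);K,C=d["K"],d["C"];u0,v0,su,sv=crop
    c=lambda x,y:(u0+(x+.5)/su-.5,v0+(y+.5)/sv-.5)
    st=r.get_state();M=R.from_quat(st["eef_rot"]).as_matrix()
    for e,z in ((topedge,zt),(botedge,zb)):
        if e is None: continue
        P=[M.T@(onz(K,C,*c(*p),st["tool_pos"][2]-z)-st["tool_pos"]) for p in e]
        m=(P[0]+P[1])/2;print("edge len",np.linalg.norm(P[1]-P[0]).round(4),"centre in tool x,y",(m[0]-half).round(4),m[1].round(4),"yaw in tool",np.arctan2(-(P[1]-P[0])[0],(P[1]-P[0])[1]).round(3))
def floor(npz,crop,pts,z=.0205):
    d=np.load(npz);K,C=d["K"],d["C"];u0,v0,su,sv=crop
    for x,y in pts: print(" floor pt",onz(K,C,u0+(x+.5)/su-.5,v0+(y+.5)/sv-.5,z)[:2].round(4))
    print(" cam",C[:3,3].round(4))
E
python3 - <<'E'
from h import *
cr=(200,190,5,5)
held("w13.npz",cr,((145,375),(635,380)),((200,200),(588,205)),-.0278,.0202,.015)
floor("w13.npz",cr,[(406,62),(265,130),(548,130)])
E
```

```text
edge len 0.0423 centre in tool x,y -0.0011 -0.0002 yaw in tool 0.01
edge len 0.0455 centre in tool x,y -0.0015 0.0004 yaw in tool 0.012
 floor pt [0.5938 0.2572]
 floor pt [0.6072 0.2344]
 floor pt [0.6037 0.282 ]
 cam [0.5373 0.2507 0.2637]
```

{"fn": "move_arm", "kwargs": {"turn": [[0,0,0],[0,0,0],[0,0,0],[0,0,0],[0,0,0],[0,0,0],[0,0,0],[0,0,0]], "dp": [[-0.05,0.02,0.4],[0,0,0.5],[0,0,0.5],[0,0,0.5],[0,0,0.3],[0,0,0],[0,0,0],[0,0,0]], "jaw": [1,1,1,1,1,1,1,1]}}

```text
clock: 16.43
tool_pos: [0.6074, 0.2592, 0.0627]
eef_rot: [-0.037, 0.999, -0.0, -0.001]
contact_force: [0.8, -0.7, -0.1]
opening: 0.496
```

Run:
```python
from h import *
f,K,C,s=snap("wrist","w14.png");np.savez("w14.npz",K=K,C=C)
cv2.imwrite("pics/w14c.png",cv2.resize(f[190:310,200:360],None,fx=5,fy=5,interpolation=cv2.INTER_CUBIC))
go(.6084,.2582,.0412,.0734)
```

```text
clock 16.48 pos [0.6076 0.2593 0.063 ] yaw 0.0741 tilt [-0.0022 -0.0003] F [ 1.  -0.9 -1.5] open 0.498
 delta units [-0.03  -0.045  0.873] total turn z units 0.0001
```

View pics/w14c.png

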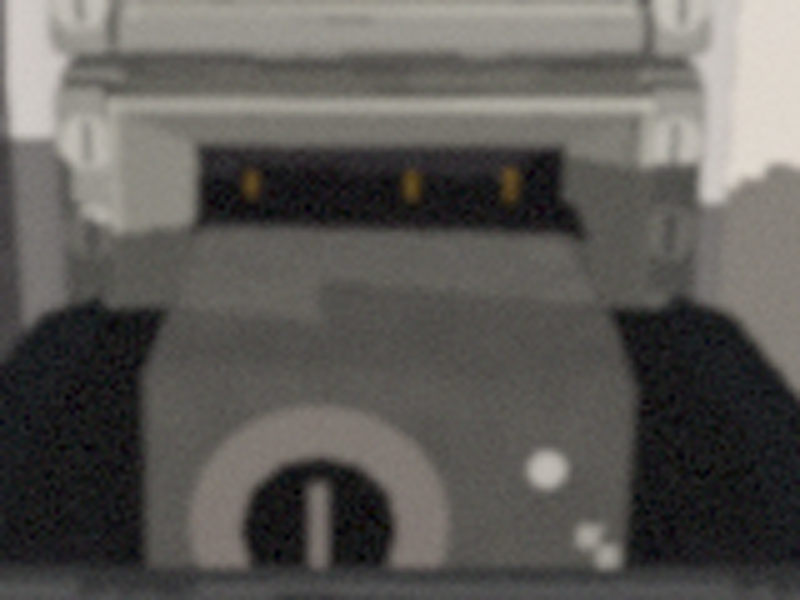

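Run:
```python
from h import *
cr=(200,190,5,5)
held("w14.npz",cr,((145,375),(635,380)),((200,200),(588,205)),-.0278,.0202,.015)
floor("w14.npz",cr,[(381,148),(200,185),(563,185)])
```

```text
edge len 0.0422 centre in tool x,y -0.001 -0.0002 yaw in tool 0.011
edge len 0.0454 centre in tool x,y -0.0014 0.0003 yaw in tool 0.014
 floor pt [0.594 0.257]
 floor pt [0.6009 0.2335]
 floor pt [0.5974 0.2814]
 cam [0.5382 0.2535 0.2094]
```

{"fn": "move_arm", "kwargs": {"turn": [[0,0,0],[0,0,0],[0,0,0],[0,0,0],[0,0,0],[0,0,0],[0,0,0]], "dp": [[-0.03,-0.05,0.1],[0,0,0.1],[0,0,0.1],[0,0,0.1],[0,0,0],[0,0,0],[0,0,0]], "jaw": [1,1,1,1,1,1,1]}}

```text
clock: 17.07
tool_pos: [0.608, 0.2577, 0.0525]
eef_rot: [-0.037, 0.999, -0.0, -0.002]
contact_force: [0.2, 0.6, -0.6]
opening: 0.496
```

Run:
```python
from h import *
f,K,C,s=snap("wrist","w15.png");np.savez("w15.npz",K=K,C=C)
cv2.imwrite("pics/w15c.png",cv2.resize(f[190:310,200:360],None,fx=5,fy=5,interpolation=cv2.INTER_CUBIC))
go(.6084,.2582,.0412,.0734)
```

```text
clock 17.12 pos [0.6081 0.2577 0.0525] yaw 0.0742 tilt [-0.0031 -0.0009] F [-0.6  0.7 -0.1] open 0.497
 delta units [-0.016  0.019  0.453] total turn z units 0.0001
```

View pics/w15c.png

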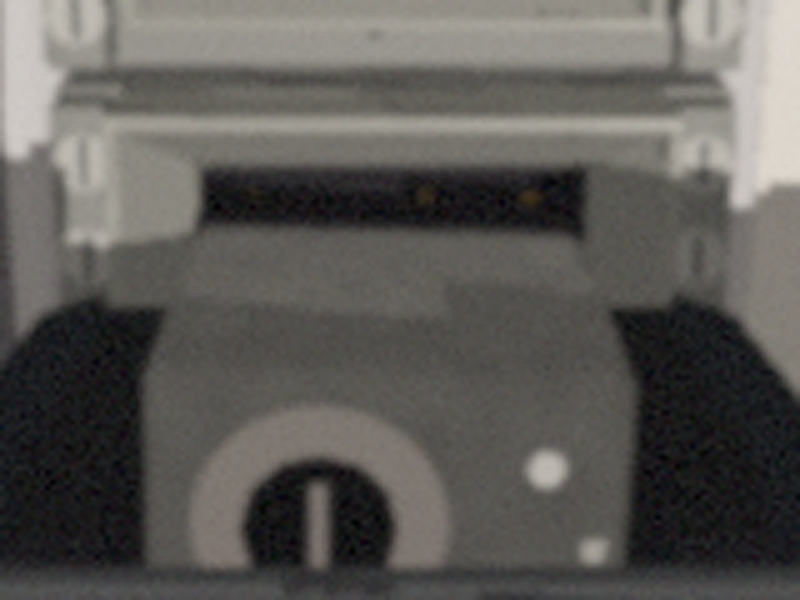

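{"fn": "move_arm", "kwargs": {"turn": [[0,0,0],[0,0,0],[0,0,0],[0,0,0],[0,0,0],[0,0,0],[0,0,0],[0,0,0]], "dp": [[-0.01,0,0.1],[0,0,0.1],[0,0,0.1],[0,0,0.1],[0,0,0.06],[0,0,0],[0,0,0],[0,0,0]], "jaw": [1,1,1,1,1,1,1,1]}}

```text
clock: 17.78
tool_pos: [0.6082, 0.2575, 0.0417]
eef_rot: [-0.037, 0.999, -0.001, -0.002]
contact_force: [-1.2, -0.6, 5.9]
opening: 0.496
```

Run:
```python
from h import *
go(.6084,.2582,.0407,.0734)
f,K,C,s=snap("wrist","w16.png")
cv2.imwrite("pics/w16c.png",cv2.resize(f[190:310,200:360],None,fx=5,fy=5,interpolation=cv2.INTER_CUBIC))
```

```text
clock 17.78 pos [0.6082 0.2575 0.0417] yaw 0.074 tilt [-0.0031 -0.0015] F [-1.2 -0.6  5.9] open 0.496
 delta units [-0.012  0.027  0.041] total turn z units 0.0001
```

View pics/w16c.png

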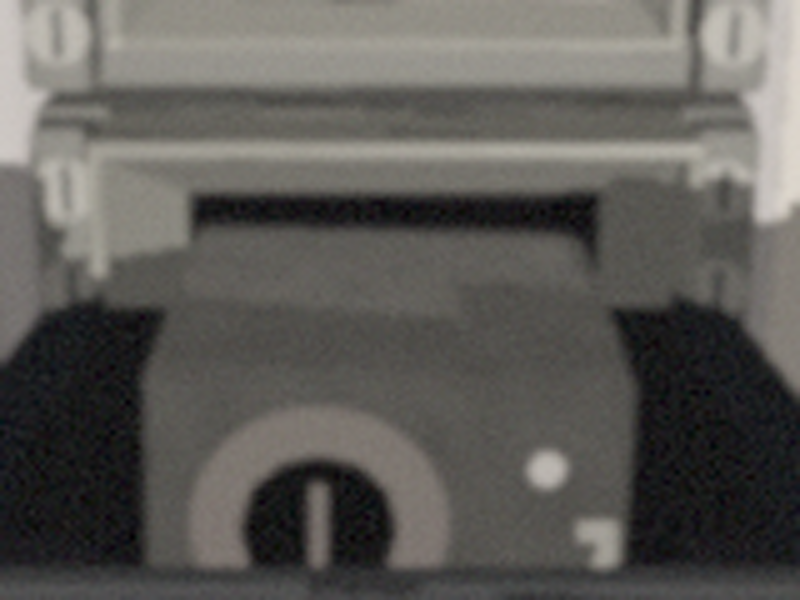

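{"fn": "move_arm", "kwargs": {"turn": [[0,0,0],[0,0,0],[0,0,0],[0,0,0],[0,0,0],[0,0,0],[0,0,0],[0,0,0],[0,0,0],[0,0,0]], "dp": [[0,0,0],[0,0,0],[0,0,0],[0,0,-0.3],[0,0,-0.8],[0,0,-1],[0,0,-1],[0.5,0,-0.2],[0.3,0,0],[0,0,0]], "jaw": [0.1,-0.1,-0.3,-0.5,-0.7,-1,-1,-1,-1,-1]}}

```text
clock: 18.67
tool_pos: [0.5867, 0.2563, 0.1239]
eef_rot: [-0.038, 0.999, -0.001, -0.002]
contact_force: [-0.1, -0.0, -0.9]
opening: 1.002
```

Run:
```python
from h import *
f,K,C,s=snap("wrist","w17.png");np.savez("w17.npz",K=K,C=C)
cv2.imwrite("pics/w17c.png",cv2.resize(f[150:310,190:370],None,fx=4,fy=3.7,interpolation=cv2.INTER_CUBIC))
go(.534,-.0988,.125,.065)
```

```text
clock 18.72 pos [0.5875 0.2559 0.1231] yaw 0.0754 tilt [-0.0047 -0.0022] F [ 0.1 -0.2 -0. ] open 0.998
 delta units [  3.201 -13.987  -0.033] total turn z units 0.0017
```

View pics/w17c.png

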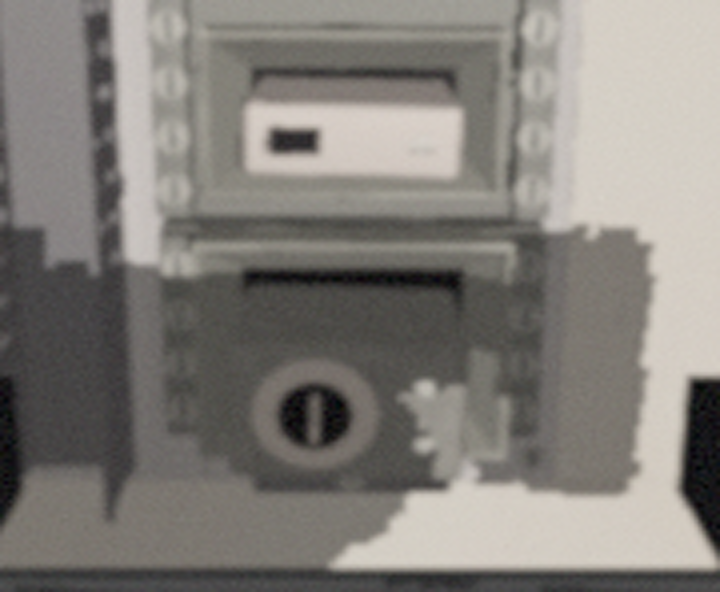

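{"fn": "move_arm", "kwargs": {"turn": [[0,0,0],[0,0,0],[0,0,0],[0,0,0],[0,0,0],[0,0,0],[0,0,0],[0,0,0],[0,0,0],[0,0,0]], "dp": [[0.3,-1,0],[0.4,-1,0],[0.4,-1,0],[0.4,-1,0],[0.4,-1,0],[0.4,-1,0],[0.4,-1,0],[0.4,-1,0],[0.1,-1,0],[0,-1,0]], "jaw": [-1,-1,-1,-1,-1,-1,-1,-1,-1,-1]}}

```text
clock: 19.55
tool_pos: [0.526, -0.0007, 0.123]
eef_rot: [-0.037, 0.999, -0.001, -0.003]
contact_force: [1.2, 1.1, 0.3]
opening: 0.999
```

{"fn": "move_arm", "kwargs": {"turn": [[0,0,0],[0,0,0],[0,0,0],[0,0,0],[0,0,0],[0,0,0],[0,0,0],[0,0,0]], "dp": [[0,-1,0],[0,-1,0],[0,-1,0],[0,-0.7,0],[0,-0.3,0.1],[0,0,0],[0,0,0],[0,0,0]], "jaw": [-1,-1,-1,-1,-1,-1,-1,-1]}}

```text
clock: 20.22
tool_pos: [0.5347, -0.0967, 0.1214]
eef_rot: [-0.038, 0.999, 0.0, -0.002]
contact_force: [-0.1, 1.2, -0.5]
opening: 1.001
```

Run:
```python
from h import *
f,K,C,s=snap("wrist","w18.png");np.savez("w18.npz",K=K,C=C)
cv2.imwrite("pics/w18c.png",cv2.resize(f[180:310,200:360],None,fx=5,fy=4.5,interpolation=cv2.INTER_CUBIC))
go(.534,-.0988,.0348,.065)
print(np.round(r.get_state()["q"],2))
```

```text
clock 20.27 pos [ 0.5348 -0.0967  0.1216] yaw 0.0769 tilt [-0.0033  0.0003] F [-0.3  0.1  0.5] open 1.001
 delta units [ 0.026 -0.085  3.47 ] total turn z units 0.0019
[ 0.42  0.81 -0.56  1.9   0.7   0.64  1.07]
```

View pics/w18c.png

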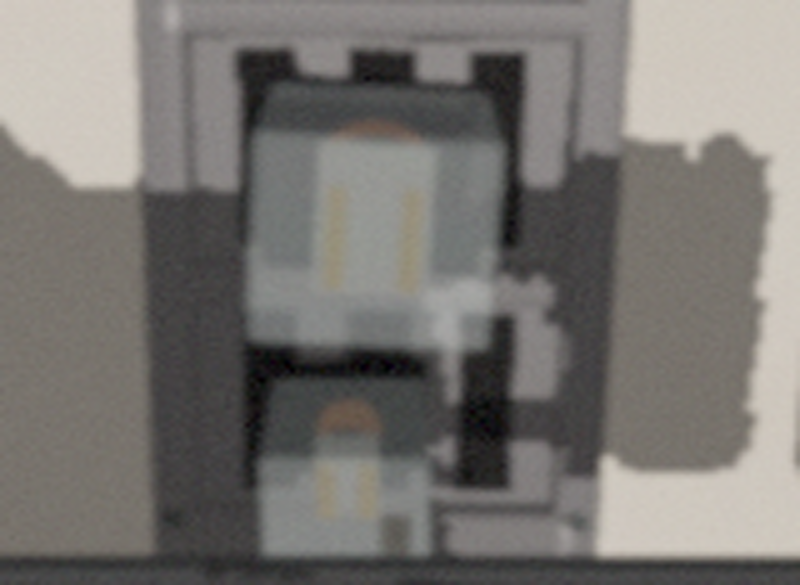

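Run:
```python
from h import *
d=np.load("w18.npz");K,C=d["K"],d["C"]
c=lambda x,y:(200+(x+.5)/5-.5,180+(y+.5)/4.5-.5)
P=np.array([onz(K,C,*c(*p),.0708) for p in [(250,130),(505,137),(497,350),(245,344)]]);print(P.round(4),P.mean(0))
go(*P.mean(0)[:2],.0348,.07)
```

```text
[[ 0.5176 -0.117   0.0708]
 [ 0.516  -0.0824  0.0708]
 [ 0.5508 -0.0801  0.0708]
 [ 0.5525 -0.1159  0.0708]] [ 0.53420779 -0.09886036  0.0708    ]
clock 20.27 pos [ 0.5348 -0.0967  0.1216] yaw 0.0769 tilt [-0.0033  0.0003] F [-0.3  0.1  0.5] open 1.001
 delta units [ 0.018 -0.088  3.47 ] total turn z units 0.0011
```

{"fn": "move_arm", "kwargs": {"turn": [[0,0,0],[0,0,0],[0,0,0],[0,0,0],[0,0,0],[0,0,0],[0,0,0]], "dp": [[0.02,-0.09,0.7],[0,0,0.8],[0,0,0.8],[0,0,0.7],[0,0,0.45],[0,0,0],[0,0,0]], "jaw": [-1,-0.9,-0.8,-0.6,-0.5,-0.4,-0.4]}}

```text
clock: 20.85
tool_pos: [0.5341, -0.1001, 0.0353]
eef_rot: [-0.038, 0.999, -0.0, -0.002]
contact_force: [0.6, 0.1, 0.6]
opening: 0.696
```

Run:
```python
from h import *
go(.5342,-.0989,.0348,.073)
```

```text
clock 20.85 pos [ 0.5341 -0.1001  0.0353] yaw 0.0756 tilt [-0.0038 -0.0007] F [0.6 0.1 0.6] open 0.696
 delta units [-0.009  0.048  0.02 ] total turn z units 0.0004
```

{"fn": "move_arm", "kwargs": {"turn": [[0,0,0],[0,0,0],[0,0,0],[0,0,0],[0,0,0],[0,0,0],[0,0,0],[0,0,0],[0,0,0],[0,0,0]], "dp": [[0,0.04,0],[0,0,0],[0,0,0],[0,0,0],[0,0,0],[0,0,-0.2],[0,0,-0.5],[0,0,-0.8],[0,0,-0.9],[0,0,-0.9]], "jaw": [-0.2,1,1,1,1,1,1,1,1,1], "newtons": 25}}

```text
clock: 21.68
tool_pos: [0.5337, -0.1002, 0.1187]
eef_rot: [-0.037, 0.999, -0.0, -0.002]
contact_force: [0.5, -0.5, -1.6]
opening: 0.407
```

Run:
```python
from h import *
go(.5016-.001,.2507,.12,.0734)
```

```text
clock 21.68 pos [ 0.5337 -0.1002  0.1187] yaw 0.0741 tilt [-0.0045 -0.001 ] F [ 0.5 -0.5 -1.6] open 0.407
 delta units [ 0.281 14.094 -0.059] total turn z units 0.0001
```

{"fn": "move_arm", "kwargs": {"turn": [[0,0,0],[0,0,0],[0,0,0],[0,0,0],[0,0,0],[0,0,0],[0,0,0],[0,0,0],[0,0,0],[0,0,0]], "dp": [[0,0.5,0],[0,0.8,0],[0,1,0],[0.1,1,0],[0.1,1,0],[0.1,1,0],[0,1,0],[0,1,0],[0,1,0],[0,1,0]], "jaw": [1,1,1,1,1,1,1,1,1,1]}}

```text
clock: 22.52
tool_pos: [0.5092, 0.1322, 0.118]
eef_rot: [-0.037, 0.999, -0.001, -0.002]
contact_force: [-0.0, 0.3, -0.2]
opening: 0.402
```

{"fn": "move_arm", "kwargs": {"turn": [[0,0,0],[0,0,0],[0,0,0],[0,0,0],[0,0,0],[0,0,0],[0,0,0],[0,0,0],[0,0,0]], "dp": [[0,1,0],[0,1,0],[0,1,0],[0,0.8,0],[0,0.6,0],[0,0.3,0],[0,0.05,0],[0,0,0],[0,0,0]], "jaw": [1,1,1,1,1,1,1,1,1]}}

```text
clock: 23.27
tool_pos: [0.501, 0.2478, 0.1174]
eef_rot: [-0.036, 0.999, -0.001, -0.002]
contact_force: [-0.1, -0.7, -1.0]
opening: 0.408
```

Run:
```python
from h import *
f,K,C,s=snap("wrist","w19.png");np.savez("w19.npz",K=K,C=C)
cv2.imwrite("pics/w19c.png",cv2.resize(f[190:310,200:360],None,fx=5,fy=5,interpolation=cv2.INTER_CUBIC))
go(.5016,.2507,.08,.0734)
```

```text
clock 23.32 pos [0.5011 0.2477 0.1174] yaw 0.0721 tilt [-0.0035 -0.0029] F [-0.3 -0.7 -0.7] open 0.408
 delta units [-0.035  0.122  1.496] total turn z units -0.0002
```

View pics/w19c.png

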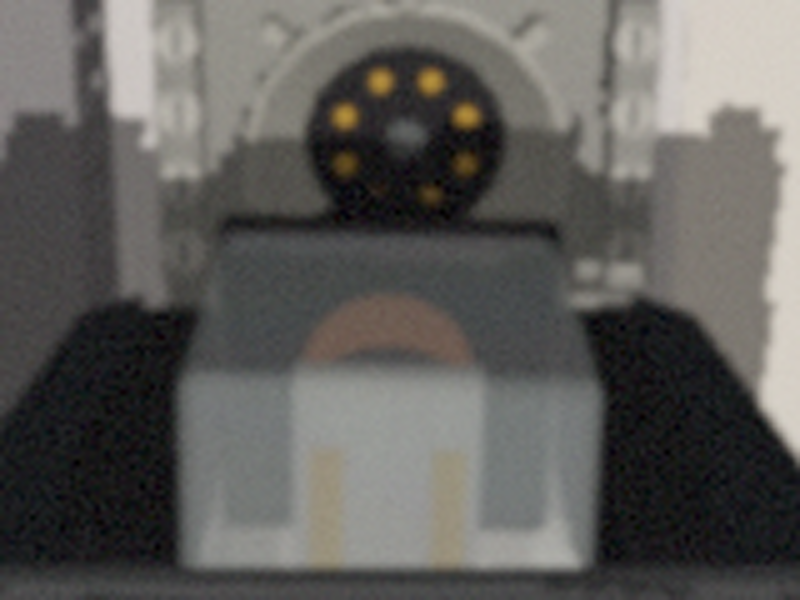

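Run:
```python
from h import *
cr=(200,190,5,5)
held("w19.npz",cr,((180,372),(602,377)),((222,222),(560,228)),-.0357,.0043,.018)
floor("w19.npz",cr,[(405,48),(308,137),(502,137),(405,137)])
```

```text
edge len 0.034 centre in tool x,y -0.0003 -0.0 yaw in tool 0.012
edge len 0.036 centre in tool x,y -0.0018 0.0001 yaw in tool 0.018
 floor pt [0.4861 0.2491]
 floor pt [0.5027 0.2339]
 floor pt [0.5003 0.2666]
 floor pt [0.5015 0.2503]
 cam [0.4318 0.2427 0.2642]
```

{"fn": "move_arm", "kwargs": {"turn": [[0,0,0],[0,0,0],[0,0,0],[0,0,0],[0,0,0],[0,0,0],[0,0,0],[0,0,0]], "dp": [[-0.02,0.02,0.4],[0,0,0.5],[0,0,0.5],[0,0,0.5],[0,0,0.2],[0,0,0],[0,0,0],[0,0,0]], "jaw": [1,1,1,1,1,1,1,1]}}

```text
clock: 23.98
tool_pos: [0.5014, 0.2502, 0.0654]
eef_rot: [-0.037, 0.999, -0.0, -0.001]
contact_force: [0.1, -0.1, -0.2]
opening: 0.409
```

Run:
```python
from h import *
f,K,C,s=snap("wrist","w20.png");np.savez("w20.npz",K=K,C=C)
cv2.imwrite("pics/w20c.png",cv2.resize(f[190:310,200:360],None,fx=5,fy=5,interpolation=cv2.INTER_CUBIC))
go(.5006,.2504,.0428,.0734)
```

```text
clock 24.03 pos [0.5015 0.2503 0.0656] yaw 0.0738 tilt [-0.0024 -0.0005] F [ 0.7 -0.7 -1.1] open 0.405
 delta units [0.032 0.008 0.912] total turn z units 0.0001
```

View pics/w20c.png

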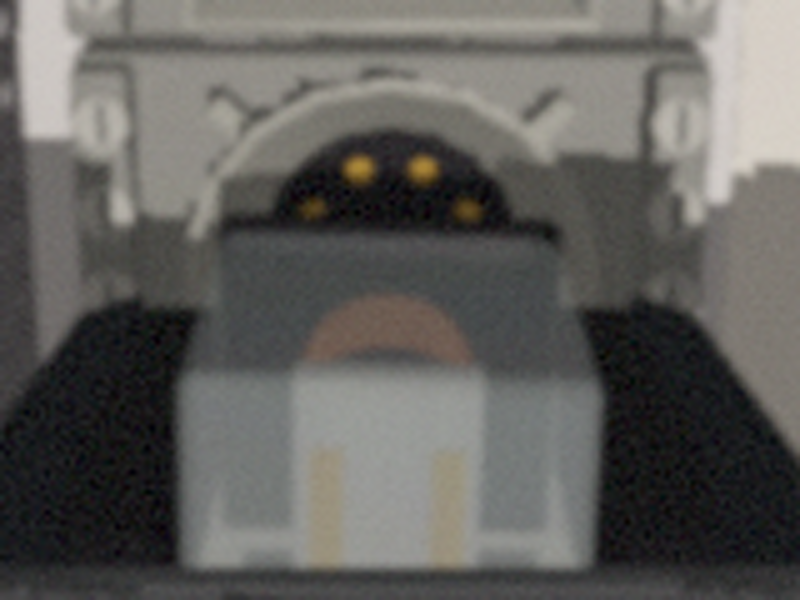

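Run:
```python
from h import *
floor("w20.npz",(200,190,5,5),[(392,130)])
```

```text
floor pt [0.4863 0.2493]
 cam [0.4321 0.2446 0.2122]
```

{"fn": "move_arm", "kwargs": {"turn": [[0,0,0],[0,0,0],[0,0,0],[0,0,0],[0,0,0],[0,0,0],[0,0,0],[0,0,0]], "dp": [[0.03,0,0.1],[0,0,0.1],[0,0,0.1],[0,0,0.1],[0,0,0.1],[0,0,0.1],[0,0,0],[0,0,0]], "jaw": [1,1,1,1,1,1,1,1]}}

```text
clock: 24.7
tool_pos: [0.5002, 0.25, 0.0498]
eef_rot: [-0.037, 0.999, -0.001, -0.002]
contact_force: [-0.6, -0.1, 0.4]
opening: 0.408
```

Run:
```python
from h import *
f,K,C,s=snap("wrist","w21.png");np.savez("w21.npz",K=K,C=C)
cv2.imwrite("pics/w21c.png",cv2.resize(f[190:310,200:360],None,fx=5,fy=5,interpolation=cv2.INTER_CUBIC))
go(.5006,.2504,.0428,.0734)
```

```text
clock 24.75 pos [0.5003 0.2501 0.05  ] yaw 0.0741 tilt [-0.0034 -0.0011] F [-0.2  0.1 -2. ] open 0.41
 delta units [-0.016  0.01   0.287] total turn z units 0.0001
```

View pics/w21c.png

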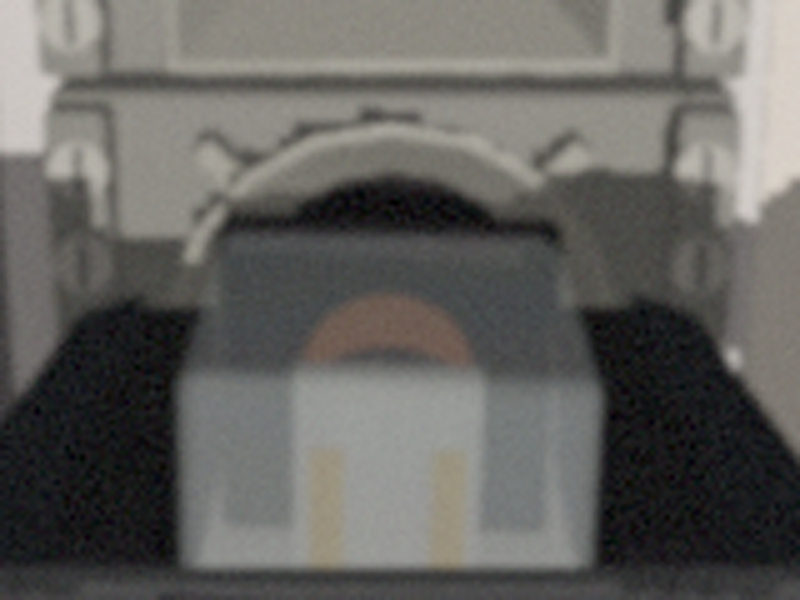

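{"fn": "move_arm", "kwargs": {"turn": [[0,0,0],[0,0,0],[0,0,0],[0,0,0],[0,0,0],[0,0,0]], "dp": [[-0.02,0,0.1],[0,0,0.1],[0,0,0.07],[0,0,0],[0,0,0],[0,0,0]], "jaw": [1,1,1,1,1,1]}}

```text
clock: 25.25
tool_pos: [0.5009, 0.2501, 0.0437]
eef_rot: [-0.037, 0.999, -0.001, -0.001]
contact_force: [-0.3, -0.5, 5.1]
opening: 0.408
```

Run:
```python
from h import *
f,K,C,s=snap("wrist","w22.png")
cv2.imwrite("pics/w22c.png",cv2.resize(f[190:310,200:360],None,fx=5,fy=5,interpolation=cv2.INTER_CUBIC))
go(.5006,.2504,.0428,.0734)
```

```text
clock 25.3 pos [0.5008 0.2501 0.0437] yaw 0.0741 tilt [-0.0028 -0.0012] F [-1.1 -0.9  6.4] open 0.411
 delta units [0.008 0.013 0.036] total turn z units 0.0001
```

View pics/w22c.png

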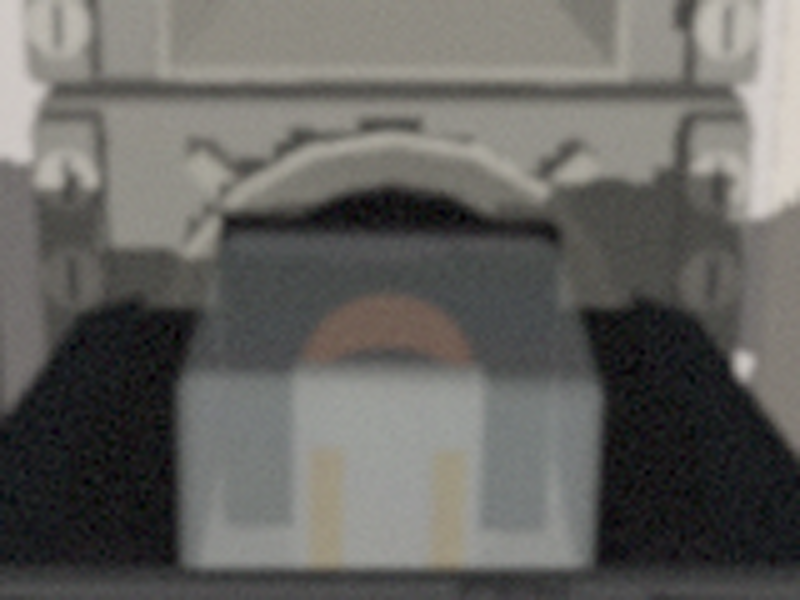

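{"fn": "move_arm", "kwargs": {"turn": [[0,0,0],[0,0,0],[0,0,0],[0,0,0],[0,0,0],[0,0,0],[0,0,0],[0,0,0],[0,0,0],[0,0,0]], "dp": [[0,0,0],[0,0,0],[0,0,0],[0,0,-0.3],[0,0,-0.8],[0,0,-1],[0,0,-1],[0.6,0,-0.3],[0.3,0,0],[0,0,0]], "jaw": [0.15,0,-0.2,-0.4,-0.6,-1,-1,-1,-1,-1]}}

```text
clock: 26.13
tool_pos: [0.4768, 0.2484, 0.1288]
eef_rot: [-0.038, 0.999, -0.001, -0.002]
contact_force: [0.7, -0.2, -0.8]
opening: 1.0
```

Run:
```python
from h import *
f,K,C,s=snap("wrist","w23.png");np.savez("w23.npz",K=K,C=C)
cv2.imwrite("pics/w23c.png",cv2.resize(f[130:310,190:370],None,fx=4,fy=3.3,interpolation=cv2.INTER_CUBIC))
go(.5902,-.0995,.125,.07)
```

```text
clock 26.18 pos [0.4776 0.2481 0.1282] yaw 0.0755 tilt [-0.0043 -0.0023] F [ 0.  -0.1 -0.5] open 1.0
 delta units [ -3.443 -14.205   0.139] total turn z units 0.0009
```

View pics/w23c.png

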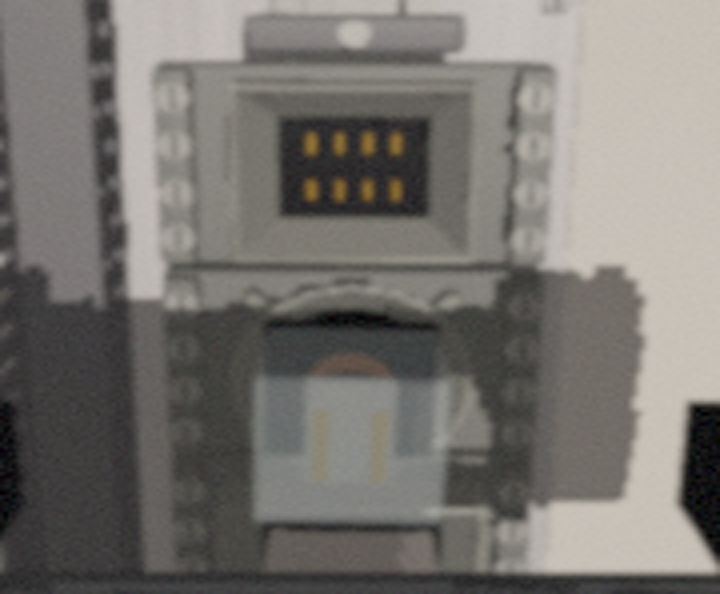

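Run:
```python
from h import *
cr=(190,130,4,3.3)
floor("w23.npz",cr,[(281,166),(430,166),(355,118),(355,215)])
print("cubetop");floor("w23.npz",cr,[(253,448),(445,448),(350,377),(350,522)],.0785)
```

```text
floor pt [0.449  0.2311]
 floor pt [0.4466 0.2628]
 floor pt [0.4355 0.2459]
 floor pt [0.4607 0.2479]
 cam [0.4078 0.2428 0.2757]
cubetop
 floor pt [0.5014 0.2325]
 floor pt [0.4988 0.2667]
 floor pt [0.4837 0.2485]
 floor pt [0.5179 0.2511]
 cam [0.4078 0.2428 0.2757]
```

{"fn": "move_arm", "kwargs": {"turn": [[0,0,0],[0,0,0],[0,0,0],[0,0,0],[0,0,0],[0,0,0],[0,0,0],[0,0,0],[0,0,0],[0,0,0]], "dp": [[-0.3,-1,0],[-0.4,-1,0],[-0.4,-1,0],[-0.4,-1,0],[-0.4,-1,0],[-0.4,-1,0],[-0.4,-1,0],[-0.4,-1,0],[-0.34,-1,0],[0,-1,0]], "jaw": [-1,-1,-1,-1,-1,-1,-1,-1,-1,-1]}}

```text
clock: 27.02
tool_pos: [0.5846, 0.0039, 0.127]
eef_rot: [-0.036, 0.999, -0.0, -0.002]
contact_force: [-0.3, 0.2, 0.3]
opening: 1.001
```

{"fn": "move_arm", "kwargs": {"turn": [[0,0,0],[0,0,0],[0,0,0],[0,0,0],[0,0,0],[0,0,0],[0,0,0],[0,0,0]], "dp": [[0,-1,0],[0,-1,0],[0,-1,0],[0,-0.8,0.3],[0,-0.4,0.4],[0,0,0],[0,0,0],[0,0,0]], "jaw": [-1,-1,-1,-1,-1,-1,-1,-1]}}

```text
clock: 27.68
tool_pos: [0.5906, -0.0967, 0.1106]
eef_rot: [-0.038, 0.999, 0.001, -0.002]
contact_force: [0.1, 0.4, 0.4]
opening: 0.998
```

Run:
```python
from h import *
f,K,C,s=snap("wrist","w24.png");np.savez("w24.npz",K=K,C=C)
cv2.imwrite("pics/w24c.png",cv2.resize(f[190:310,200:360],None,fx=5,fy=5,interpolation=cv2.INTER_CUBIC))
go(.5902,-.0995,.0315,.065)
```

```text
clock 27.73 pos [ 0.5908 -0.0965  0.111 ] yaw 0.0771 tilt [-0.003   0.0007] F [ 0.4 -0.2  0.2] open 0.997
 delta units [ 0.023 -0.119  3.181] total turn z units 0.0019
```

View pics/w24c.png

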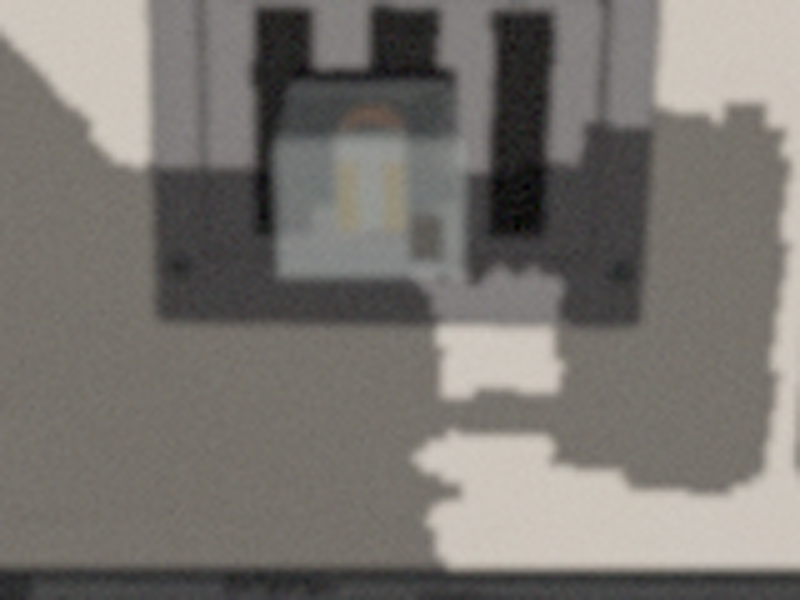

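Run:
```python
from h import *
d=np.load("w24.npz");K,C=d["K"],d["C"]
c=lambda x,y:(200+(x+.5)/5-.5,190+(y+.5)/5-.5)
P=np.array([onz(K,C,*c(*p),.0548) for p in [(274,133),(466,138),(464,281),(276,277)]]);print(P.round(4),P.mean(0))
go(*P.mean(0)[:2],.0315,.07)
```

```text
[[ 0.5801 -0.1137  0.0548]
 [ 0.5788 -0.0868  0.0548]
 [ 0.6002 -0.0851  0.0548]
 [ 0.6017 -0.1122  0.0548]] [ 0.59020051 -0.09946037  0.0548    ]
clock 27.73 pos [ 0.5908 -0.0965  0.111 ] yaw 0.0771 tilt [-0.003   0.0007] F [ 0.4 -0.2  0.2] open 0.997
 delta units [ 0.023 -0.117  3.181] total turn z units 0.0011
```

{"fn": "move_arm", "kwargs": {"turn": [[0,0,0],[0,0,0],[0,0,0],[0,0,0],[0,0,0],[0,0,0],[0,0,0]], "dp": [[0.02,-0.07,0.7],[0,0,0.7],[0,0,0.7],[0,0,0.6],[0,0,0.47],[0,0,0],[0,0,0]], "jaw": [-1,-0.9,-0.8,-0.6,-0.4,-0.2,-0.2]}}

```text
clock: 28.32
tool_pos: [0.59, -0.0999, 0.0317]
eef_rot: [-0.038, 0.999, -0.0, -0.002]
contact_force: [0.8, -0.2, 0.9]
opening: 0.623
```

Run:
```python
from h import *
go(.5902,-.0995,.0315,.073)
```

```text
clock 28.32 pos [ 0.59   -0.0999  0.0317] yaw 0.0756 tilt [-0.0037 -0.0006] F [ 0.8 -0.2  0.9] open 0.623
 delta units [-0.011  0.015  0.007] total turn z units 0.0004
```

{"fn": "move_arm", "kwargs": {"turn": [[0,0,0],[0,0,0],[0,0,0],[0,0,0],[0,0,0],[0,0,0],[0,0,0],[0,0,0],[0,0,0],[0,0,0]], "dp": [[0,0,0],[0,0,0],[0,0,0],[0,0,0],[0,0,0],[0,0,-0.2],[0,0,-0.5],[0,0,-0.8],[0,0,-0.9],[0,0,-0.8]], "jaw": [0.2,1,1,1,1,1,1,1,1,1], "newtons": 20}}

```text
clock: 29.15
tool_pos: [0.5902, -0.1009, 0.1136]
eef_rot: [-0.037, 0.999, -0.0, -0.001]
contact_force: [1.1, -0.4, -0.2]
opening: 0.317
```

Run:
```python
from h import *
go(.4467,.2468,.11,.0734)
```

```text
clock 29.15 pos [ 0.5902 -0.1009  0.1136] yaw 0.0742 tilt [-0.0029 -0.001 ] F [ 1.1 -0.4 -0.2] open 0.317
 delta units [ 4.692 14.294  0.147] total turn z units 0.0001
```

{"fn": "move_arm", "kwargs": {"turn": [[0,0,0],[0,0,0],[0,0,0],[0,0,0],[0,0,0],[0,0,0],[0,0,0],[0,0,0],[0,0,0],[0,0,0]], "dp": [[0.2,0.5,0],[0.5,0.8,0],[0.5,1,0],[0.5,1,0],[0.5,1,0],[0.5,1,0],[0.5,1,0],[0.5,1,0],[0.5,1,0],[0.5,1,0]], "jaw": [1,1,1,1,1,1,1,1,1,1]}}

```text
clock: 29.98
tool_pos: [0.4554, 0.1233, 0.1128]
eef_rot: [-0.037, 0.999, -0.0, -0.001]
contact_force: [0.7, 0.7, -0.5]
opening: 0.321
```

{"fn": "move_arm", "kwargs": {"turn": [[0,0,0],[0,0,0],[0,0,0],[0,0,0],[0,0,0],[0,0,0],[0,0,0],[0,0,0],[0,0,0]], "dp": [[0,1,0],[0,1,0],[0,1,0],[0,1,0],[0,0.6,0],[0,0.4,0],[0,0,0.1],[0,0,0],[0,0,0]], "jaw": [1,1,1,1,1,1,1,1,1]}}

```text
clock: 30.73
tool_pos: [0.4466, 0.2448, 0.1091]
eef_rot: [-0.036, 0.999, -0.002, -0.002]
contact_force: [1.0, -0.1, -0.1]
opening: 0.316
```

Run:
```python
from h import *
f,K,C,s=snap("wrist","w25.png");np.savez("w25.npz",K=K,C=C)
cv2.imwrite("pics/w25c.png",cv2.resize(f[190:310,200:360],None,fx=5,fy=5,interpolation=cv2.INTER_CUBIC))
go(.4467,.2468,.08,.0734)
print(np.round(r.get_state()["q"],2))
```

```text
clock 30.78 pos [0.4467 0.2448 0.1091] yaw 0.072 tilt [-0.0036 -0.0032] F [ 0.3 -1.2 -0. ] open 0.315
 delta units [-0.008  0.082  1.165] total turn z units -0.0002
[-0.33  0.78 -0.44  2.01  0.67  0.5   0.38]
```

View pics/w25c.png

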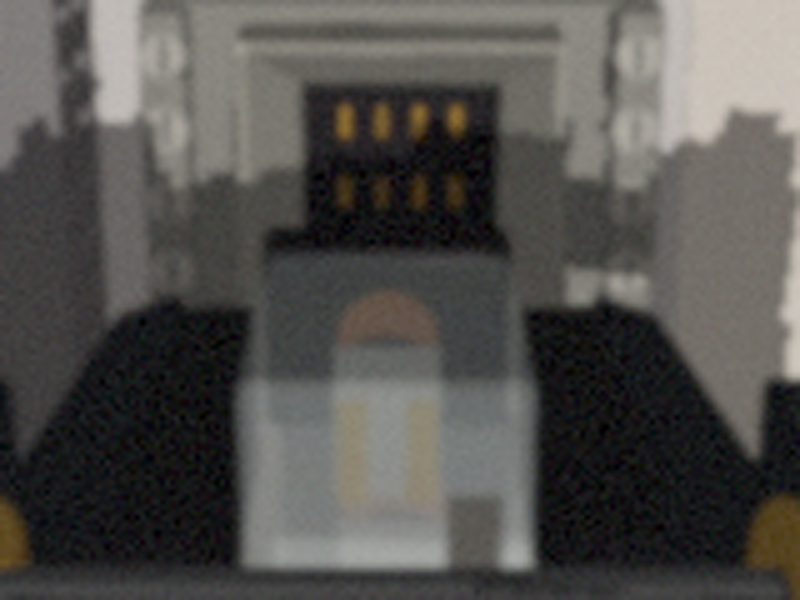

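Run:
```python
from h import *
cr=(200,190,5,5)
held("w25.npz",cr,((238,376),(537,380)),((265,230),(508,235)),-.0231,.0189,.011)
floor("w25.npz",cr,[(401,87),(307,160),(498,160)])
```

```text
edge len 0.0269 centre in tool x,y 0.0005 -0.0004 yaw in tool 0.013
edge len 0.0284 centre in tool x,y -0.0009 -0.0004 yaw in tool 0.021
 floor pt [0.4364 0.2457]
 floor pt [0.4498 0.2313]
 floor pt [0.4476 0.2625]
 cam [0.3775 0.2398 0.2559]
```

{"fn": "move_arm", "kwargs": {"turn": [[0,0,0],[0,0,0],[0,0,0],[0,0,0],[0,0,0],[0,0,0],[0,0,0],[0,0,0]], "dp": [[-0.03,0,0.4],[0,0,0.5],[0,0,0.5],[0,0,0.4],[0,0,0.1],[0,0,0],[0,0,0],[0,0,0]], "jaw": [1,1,1,1,1,1,1,1]}}

```text
clock: 31.45
tool_pos: [0.4474, 0.247, 0.0621]
eef_rot: [-0.037, 0.999, -0.0, -0.001]
contact_force: [-0.0, -0.1, -0.7]
opening: 0.315
```

Run:
```python
from h import *
f,K,C,s=snap("wrist","w26.png");np.savez("w26.npz",K=K,C=C)
cv2.imwrite("pics/w26c.png",cv2.resize(f[190:310,200:360],None,fx=5,fy=5,interpolation=cv2.INTER_CUBIC))
go(.4474,.2471,.0394,.0734)
print(np.round(r.get_state()["q"],2))
```

```text
clock 31.5 pos [0.4475 0.2471 0.0622] yaw 0.0739 tilt [-0.0025 -0.0005] F [ 0.2 -0.1 -1.3] open 0.314
 delta units [0.001 0.002 0.913] total turn z units 0.0001
[-0.38  0.86 -0.35  2.03  0.75  0.39  0.31]
```

View pics/w26c.png

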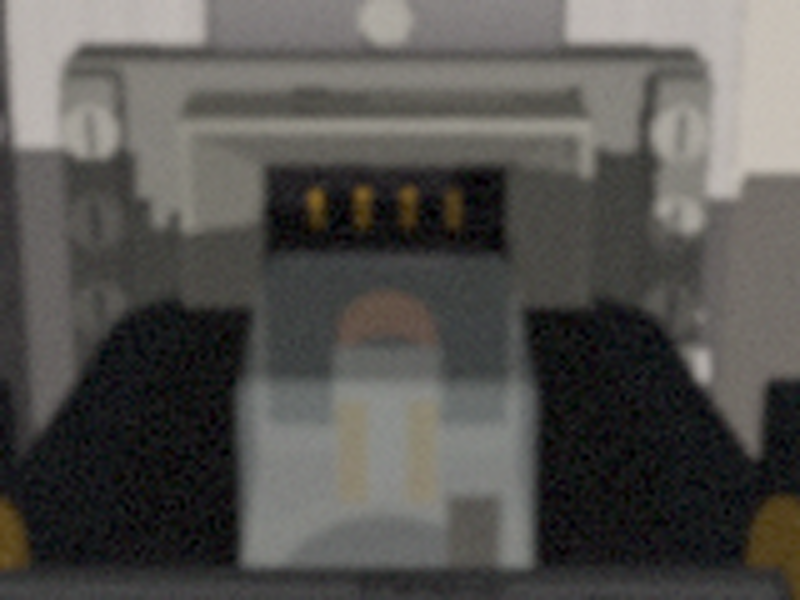

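{"fn": "move_arm", "kwargs": {"turn": [[0,0,0],[0,0,0],[0,0,0],[0,0,0],[0,0,0],[0,0,0],[0,0,0],[0,0,0]], "dp": [[0,0,0.1],[0,0,0.1],[0,0,0.1],[0,0,0.1],[0,0,0.1],[0,0,0.05],[0,0,0],[0,0,0]], "jaw": [1,1,1,1,1,1,1,1]}}

```text
clock: 32.17
tool_pos: [0.447, 0.2469, 0.0478]
eef_rot: [-0.037, 0.999, -0.001, -0.002]
contact_force: [-0.8, -0.4, -0.4]
opening: 0.316
```

Run:
```python
from h import *
f,K,C,s=snap("wrist","w27.png");np.savez("w27.npz",K=K,C=C)
cv2.imwrite("pics/w27c.png",cv2.resize(f[190:310,200:360],None,fx=5,fy=5,interpolation=cv2.INTER_CUBIC))
go(.4474,.2471,.0394,.0734)
```

```text
clock 32.22 pos [0.4471 0.2469 0.048 ] yaw 0.0741 tilt [-0.0033 -0.0012] F [ 0.4 -0.8  0.2] open 0.315
 delta units [-0.015  0.007  0.343] total turn z units 0.0001
```

View pics/w27c.png

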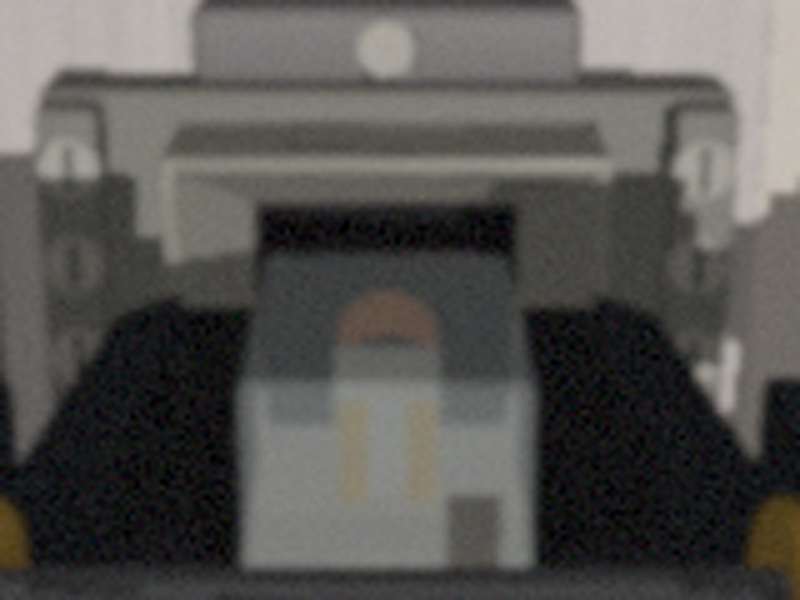

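{"fn": "move_arm", "kwargs": {"turn": [[0,0,0],[0,0,0],[0,0,0],[0,0,0],[0,0,0],[0,0,0],[0,0,0]], "dp": [[-0.01,0,0.1],[0,0,0.1],[0,0,0.1],[0,0,0.03],[0,0,0],[0,0,0],[0,0,0]], "jaw": [1,1,1,1,1,1,1]}}

```text
clock: 32.8
tool_pos: [0.4473, 0.2469, 0.04]
eef_rot: [-0.037, 0.999, -0.001, -0.001]
contact_force: [-0.9, -0.9, 4.7]
opening: 0.312
```

Run:
```python
from h import *
f,K,C,s=snap("wrist","w28.png")
cv2.imwrite("pics/w28c.png",cv2.resize(f[190:310,200:360],None,fx=5,fy=5,interpolation=cv2.INTER_CUBIC))
go(.4474,.2471,.0394,.0734)
```

```text
clock 32.85 pos [0.4473 0.2468 0.04  ] yaw 0.0741 tilt [-0.0029 -0.0012] F [-0.8 -1.   4.6] open 0.315
 delta units [-0.003  0.01   0.024] total turn z units 0.0001
```

View pics/w28c.png

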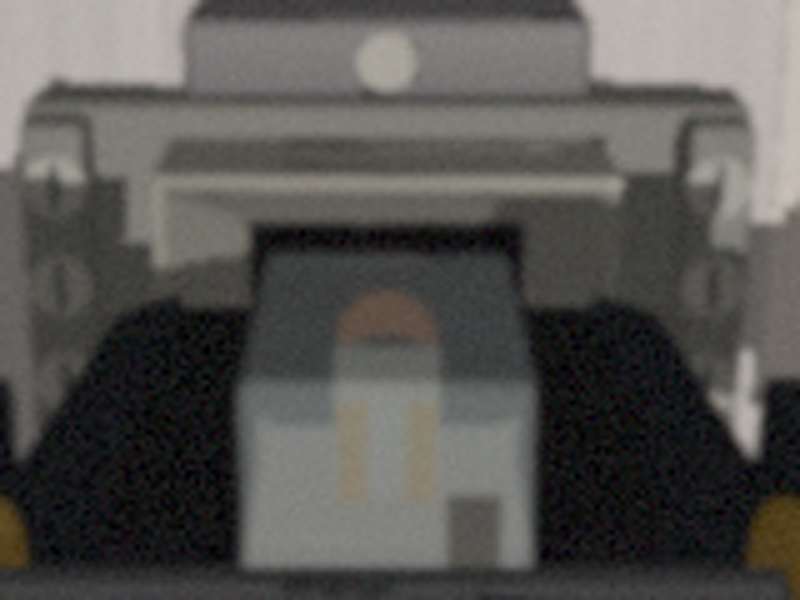

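{"fn": "move_arm", "kwargs": {"turn": [[0,0,0],[0,0,0],[0,0,0],[0,0,0],[0,0,0],[0,0,0],[0,0,0],[0,0,0],[0,0,0],[0,0,0]], "dp": [[0,0,0],[0,0,0],[0,0,0],[0,0,-0.3],[0,0,-0.8],[0,0,-1],[0,0,-1],[-0.8,0,-1],[-1,0,-1],[-0.8,0,-0.6]], "jaw": [0.3,0.15,0,-0.2,-0.5,-0.8,-1,-1,-1,-1]}}

```text
clock: 33.68
tool_pos: [0.5145, 0.2523, 0.1854]
eef_rot: [-0.037, 0.999, 0.001, -0.0]
contact_force: [0.7, 0.6, -1.0]
opening: 0.991
```

{"fn": "move_arm", "kwargs": {"turn": [[0,0,0],[0,0,0],[0,0,0]], "dp": [[0,0,0],[0,0,0],[0,0,0]], "jaw": [-1,-1,-1]}}

```text
clock: 33.93
tool_pos: [0.5113, 0.2513, 0.1815]
eef_rot: [-0.037, 0.999, -0.001, -0.003]
contact_force: [0.0, -0.1, 0.1]
opening: 1.0
```

Run:
```python
from h import *
f,K,C,s=snap("wrist","w29.png");np.savez("w29.npz",K=K,C=C)
cv2.imwrite("pics/w29c.png",cv2.resize(f[90:310,180:340],None,fx=4.5,fy=2.7,interpolation=cv2.INTER_CUBIC))
go(.5,.25,.2)
f,K,C,s=snap("side","s29.png");cv2.imwrite("pics/s29c.png",cv2.resize(f[240:390,245:405],None,fx=4,fy=4,interpolation=cv2.INTER_CUBIC));np.savez("s29.npz",K=K,C=C)
f,K,C,s=snap("scene","sc29.png");cv2.imwrite("pics/sc29c.png",cv2.resize(f[120:230,150:300],None,fx=5,fy=5,interpolation=cv2.INTER_CUBIC))
```

```text
clock 33.98 pos [0.5108 0.2513 0.1812] yaw 0.0754 tilt [-0.0059 -0.0027] F [-0.  -0.7  0.4] open 0.997
 delta units [ 0.44  -0.022 -0.75 ] total turn z units None
```

View pics/w29c.png

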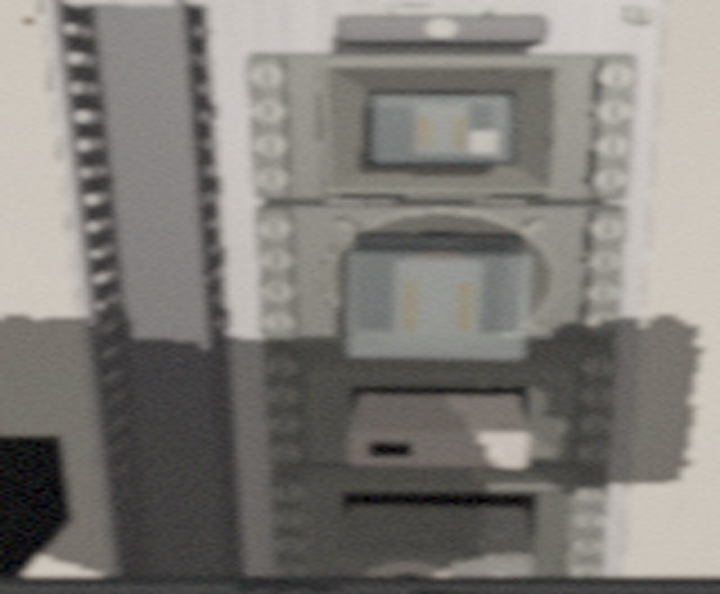

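View pics/s29.png

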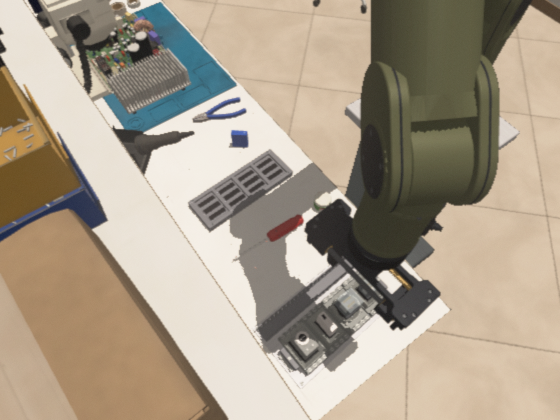

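View pics/sc29c.png

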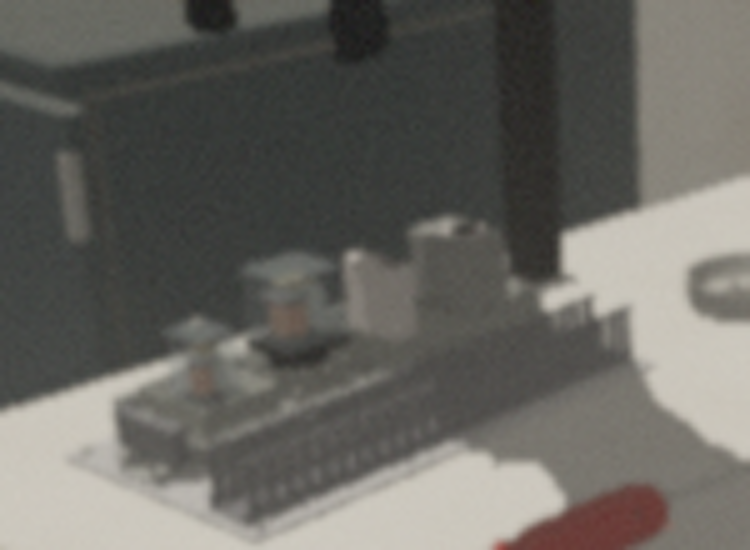

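Run:
```python
from h import *
cr=(180,90,4.5,2.7)
print("small top");floor("w29.npz",cr,[(368,128),(512,128),(440,93),(440,163)],.0625)
print("cube top");floor("w29.npz",cr,[(347,303),(528,303),(438,250),(438,357)],.0785)
print("timer top (w17)");floor("w17.npz",(190,150,4,3.7),[(233,420),(475,345),(350,343),(350,490)],.0685)
f,K,C,s=snap("scene")
B=cv2.resize(f[120:230,150:300],None,fx=5,fy=5,interpolation=cv2.INTER_CUBIC)
for (x,y,h,a,b) in [(.448,.247,.042,.011,.014),(.5013,.2503,.058,.018,.018),(.555,.2544,.046,.007,.019),(.6094,.2582,.048,.015,.022)]:
    c,sn=np.cos(.0734),np.sin(.0734);pts=[]
    for sx,sy in ((1,1),(1,-1),(-1,-1),(-1,1)):
        u,v=proj(K,C,[x+sx*a*c-sy*b*sn,y+sx*a*sn+sy*b*c,.0205+h]);pts.append([(u-150)*5,(v-120)*5])
    cv2.polylines(B,[np.int32(pts)],True,(0,0,255),1)
cv2.imwrite("pics/chk.png",B)
```

```text
small top
 floor pt [0.448  0.2326]
 floor pt [0.446 0.26 ]
 floor pt [0.4364 0.2455]
 floor pt [0.4578 0.2471]
 cam [0.4423 0.2459 0.3284]
cube top
 floor pt [0.5015 0.2327]
 floor pt [0.4989 0.2669]
 floor pt [0.4833 0.2486]
 floor pt [0.518  0.2512]
 cam [0.4423 0.2459 0.3284]
timer top (w17)
 floor pt [0.6122 0.2364]
 floor pt [0.5931 0.279 ]
 floor pt [0.5944 0.2566]
 floor pt [0.6258 0.259 ]
 cam [0.5178 0.2507 0.2707]
```

View pics/chk.png

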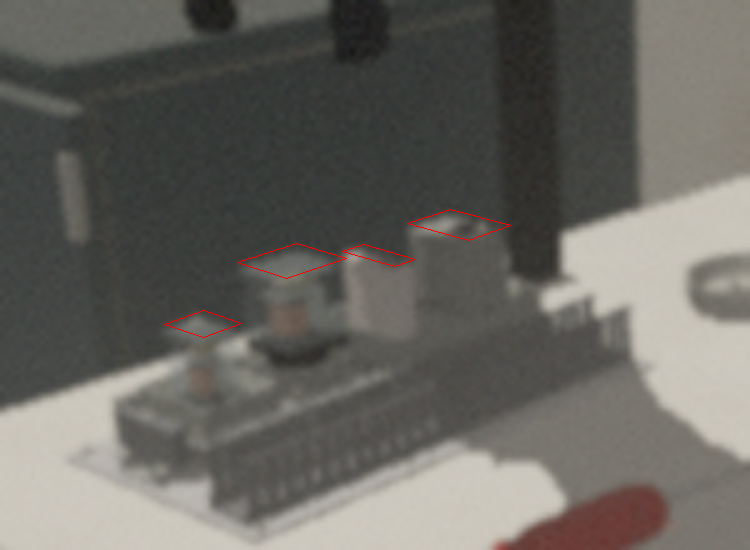

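Run:
```python
from h import *
print(r.finish_job(), r.get_state()["clock"])
```

```text
the job is handed in; nothing more can be done
the job is handed in; nothing more can be done
```

I moved all four relays from the carrier into their own sockets: slim to socket_slim, timer to socket_large, cube to socket_round and small to socket_small. I lowered each one in, let go, lifted the open gripper clear and handed the job in at about 34 s of the 96 s allowed.

- **Position:** the last wrist-camera views put the small, cube, slim and timer relays within about 1–2 mm of their socket centres, against the 8 mm allowed.
- **Seating:** the timer, cube and small relays met the floor at 5–6 N, with the tool 0.6–1.0 mm above the height I expected. The slim relay showed no contact force when I let it go. I judged its seating from the tool height and from its apparent size and place in the picture.
- **Upright:** outlines of the expected seated tops, drawn on the scene view, matched all four relays. The real tops all sat a pixel or so below the outlines, which I take to be calibration error in that camera.
- **Disagreements:** the side and wrist cameras differed by 2–3 mm on where the sockets are, so I used the wrist camera for every placement. The slim relay was gripped about 4 mm higher than planned because joint 6 came near its lower limit. The reading was 0.046 against a limit of 0.04, so it did not pass it.

The job gave no verdict when I handed it in. The blue look-alike was left alone.

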